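# Spread a snap ring over an axle stub

## Task

The roller hub on the bench needs its snap ring. Lift the loose dust cover off the hub by its knob and set it down gently, knob up, on the clear bench; then take the snap-ring pliers off their stand by the handles, squeeze them fully so that the ring on their tips spreads, and lower the spread ring over the axle stub inside the hub until it is level with the groove. Finish while still holding the pliers upright and squeezed there, the spread ring centred round the groove and not leaning on the axle, the washer or the housing; do not let it snap in, and leave the other things on the bench alone.

Things in the scene. Friction and masses are not known exactly. Their poses are not given: they have to be found in the camera images.
- hub: Fixed grey roller hub: round open-topped housing, 120 mm outer, 104 mm inner diameter, rim 50 mm above the bench, on a bolted flange of 152 mm diameter, 8 mm thick. A steel axle stub stands at its centre (see point groove). Origin: centre of the underside, on the bench; z up. Hub and stand may stand in either order, left or right.
- groove (a point): On the axle's centre line at mid height of its groove, 27 mm above the bench: hold the ring's centre here. The axle is 33 mm thick, its top 42 mm above the bench, chamfered to 27 mm. The groove (27 mm thick) spans 22 to 32 mm above the bench; directly below it lies a brass washer, 48 mm across.
- cover: Loose aluminium dust cover, about 0.25 kg: disc of 124 mm diameter, 5 mm thick, lying on the hub's rim; 98 mm spigot below it, 4 mm deep, inside the rim with 3 mm play; black knob on top. Origin: centre of the spigot's underside (46 mm above the bench on the hub, 0 lying on the bench); z up through the knob. The bench round x = 0.45, y = 0.25 is kept clear for it.
- cover_knob (a point): On the knob's axis at the height to grip, 33 mm above the cover's origin. The knob is round, 24 mm diameter, from 20 to 44 mm above the cover's origin; the disc's top is at 9 mm, a 14 mm neck between.
- stand: Fixed round grey stand for the pliers, 84 mm diameter, 10 mm thick, with a 22 mm thick wooden peg at its centre that reaches 32 mm above the bench, through the ring. Origin: centre of the underside, on the bench. Two upright shelf panels, 0.93 m tall, bound the work: their inner faces at y = -0.365 and y = 0.40, from x = 0.39 to 0.70.
- pliers: Loose snap-ring pliers, 0.18 kg, upright on the stand, tips down, a steel snap ring fitted to the tips (it cannot come off). Origin: ring centre, 12 mm above the bench at the start; z points up to the handles, y from handle to handle (the way to squeeze), x to the ring's gap. Pivot 60 mm above the ring; two blue handles, 15 mm wide in x, from 75 to 137 mm above it.
- ring (a point): Centre of the snap ring (= origin of the pliers). C of 4 mm round wire with a loop at its back: x from -34 to 22 mm, y from -20 to 20 mm (-30 to 30 spread). Bore 30 mm relaxed, too small for the axle; fully spread it passes the axle with about 3 mm of play all round.
- pliers_grip (a point): Middle between the handles at the height to grip, 112 mm above the ring's centre and 6 mm from it along the pliers' x. Over their outer faces the relaxed handles measure 49 mm here, 57 mm at the top; fully squeezed they are parallel, 32 mm over the outer faces, against a stop.
- pliers_left (a joint): How far the pliers are squeezed (rad, each handle): 0 relaxed, 0.16 fully squeezed, ring fully spread. A spring works against it: about 6 N on each handle at the grip height to start and 10 N to squeeze fully; a grip of 20 to 35 N holds it well against its stop. Squeezing lowers the ring by 2 to 3 mm against the fingers (or lifts the hand by as much while the pliers stand).
- stapler: Bystander: red and black stapler, 68x149x44 mm, loose, near the robot on the right.
- masking_tape: Bystander: roll of pale masking tape, 98 mm diameter, 25 mm high, loose, at the back.
- carton: Bystander: small brown carton, 110x77x40 mm, loose, at the back on the left.
- blue_marker: Bystander: white marker with blue cap, 134x41x18 mm, loose, near the robot.
Things that resemble listed ones, but are neither listed nor needed, are in the scene too. There is more than one size of the pliers; the job needs the smaller.

How it is judged:
On the way, in this order (a step that is already met when the one before it is completed fails the run):
1. the dust cover has been taken off the hub and lies flat on the bench, knob up, let go (horizontal distance between cover and hub above 0.12 m and height (world z) of cover below 0.006 m and angle between cover's own z axis and vertical below 0.08 rad and contact force between the fingers and cover below 0.1 N and linear speed of cover below 0.03 m/s), for 0.2 s.
2. the pliers are squeezed in the gripper, off the stand, the spread ring above the axle (value of joint pliers_left above 0.135 rad and contact force between the fingers and pliers above 3 N and contact force between pliers and stand below 0.1 N and horizontal distance between ring and groove below 0.03 m and z of ring in the frame of groove above 0.017 m), for 0.1 s.
At the end, for the whole second after the job is handed in: Gripper holds the pliers still, upright within 0.12 rad, squeezed 0.135 rad or more; ring centre within 4.5 mm of the axle's line and 3.5 mm of the groove's mid height; under 1.5 N between pliers or ring and hub; cover flat on the bench, knob up, over 120 mm from the hub's centre (value of joint pliers_left above 0.135 rad and contact force between the fingers and pliers above 3 N and horizontal distance between ring and groove below 0.0045 m and z of ring in the frame of groove between -0.0035 and 0.0035 m and angle between pliers's own z axis and vertical below 0.12 rad and contact force between pliers and hub below 1.5 N and linear speed of pliers below 0.02 m/s and horizontal distance between cover and hub above 0.12 m and height (world z) of cover below 0.006 m and angle between cover's own z axis and vertical below 0.08 rad and linear speed of cover below 0.03 m/s); the arm keeps its last pose, push and grip.
It fails at once if the dust cover was dropped or thrown (contact force between the fingers and cover below 0.1 N and linear speed of cover above 0.6 m/s).
It fails at once if the stapler was moved (distance of stapler from where it was at the start of the episode above 0.03 m).
It fails at once if the masking tape was moved (distance of masking_tape from where it was at the start of the episode above 0.03 m).
It fails at once if the carton was moved (distance of carton from where it was at the start of the episode above 0.03 m).
It fails at once if the marker was moved (distance of blue_marker from where it was at the start of the episode above 0.03 m).
It also fails if it takes over 64 s, if anything falls off the work surface, if the arm or the gripper's body presses on something with over 40 N, if the wrist force passes 120 N, or if a joint passes its speed limit or range.

## Robot

A 6-joint arm with a two-finger parallel gripper is mounted at the origin on the work surface; the furniture and walls round the work are solid. World frame = base frame: x ahead of the robot, y to its left, z up, the work surface at z = 0. Lengths are in m, angles in rad, forces in N, time in s.
With the tool pointing down it reaches from about 0.225 to 0.875 m from the base axis. Payload 3.4 kg.
Tool frame: the origin (TCP) lies at the very end of the fingers, on their centre line; the grasp point (between the pads) lies 19 mm behind it; z points along the fingers, y is the direction in which the jaws open and shut (so a half turn about z gives the same grasp; the last joint's range is limited). The gripper opens to 85 mm and grips with 20 to 120 N. Pads are 22 mm wide; open, the fingers measure 114 mm over their backs; the gripper's body (76 mm by 85 mm) begins 54 mm behind the grasp point. The pads swing forward as they close: fully open they stand 13 mm farther back than shut.
Start: joints at [0.99, 0.276, 1.505, -0, 1.361, -0.121], TCP at [0.255, 0.515, 0.231] pointing down, gripper open.
Joint ranges: [-2.89, 2.89], [-0.75, 2.08], [0.22, 2.7], [-1.18, 4.32], [0.11, 2.71], [-2.7, 2.7]. Speed limits (rad/s): [2.57, 2.57, 3.14, 3.14, 3.14, 3.14].

## Interface

Orientations are given as a unit quaternion [w, x, y, z].
In Python, from rig import get_state, get_image, calibration, sign_off gives the robot as it stands. The module is installed in compiled form; this text tells all that it offers.
- The arm moves only by the tool drive_tool, never from a script. Its argument "targets" is one flat list of numbers, 7 for each row, row after row: the turn, a rotation vector about the tool's x, y, z in degrees, then the shift along the tool's x, y, z in mm, then the opening, from 0 (shut) to 1 (fully open). In form: [wx, wy, wz, tx, ty, tz, fingers, wx, wy, wz, tx, ty, tz, fingers, ...]. A call has 1 to 12 rows; each row shifts and turns the commanded pose from where the row before left it, along the tool's axes as they then stand; what a row does not reach is not made up. A row lasts 1/8 s, in which the tool goes at most 62.5 mm and 10.7 degrees, less where a joint would pass 70% of its speed; a pose out of reach is approached as far as the arm can. A call is refused whole if a number of a shift passes 62.5 or a number of a turn 10.7, either way. A call with a gripper value outside its range is refused whole. The fingers move at their own pace and stop on an object; "grip_force" is the grip in N (left out, the last holds). Time passes only in rows, so rows that do not move let the fingers close. It gives the time, the measured TCP pose, the force and the opening at its end, in the units of the state.
- get_state(): the state, without advancing time (a new reading comes with each control period).
- get_image(name): name is "scene" or "top" or "wrist"; returns the picture (384x512x3 uint8, red, green, blue); there is no depth.
- calibration(name): a dict with "mtx" (3x3 intrinsics, pixels), "distortion" ([k1, k2, p1, p2, k3] as OpenCV has them; the pictures are not rectified), "world_to_cam" (4x4, takes a point from world to camera coordinates); the wrist camera has in their place "hand_eye" (4x4, takes a point from camera to tool coordinates, whose origin is the TCP and whose axes are the flange's). Camera axes: x right, y down, z forward; pixel columns grow to the right and rows downward; lengths in m; the calibration is good to about 2 mm. A picture is of the moment at which its call begins: read the wrist's pose just before it. calibration takes no time and is no camera call.
- sign_off(): hands the job in, once; it reports no verdict.
The state is a dict: "clock": time; "qpos": joint angles; "qd": joint speeds; "effort": joint torques, N m; "position": TCP position; "ee_rot": TCP orientation; "contact_force": force on the tool from outside, world axes, zero at the start; "moment": the same for the moment, N m; "width": finger opening in m.
Only numpy, scipy, OpenCV 4.12 (cv2) and the standard library are available. Lean on these libraries where they do the work, as an engineer would, in place of code of your own. Each camera call takes 0.05 s, during which the arm holds its last target.

## Working session

There is one attempt and no reset: what is moved stays moved. The work goes in short steps, Python scripts to look and compute and a tool call to move; the robot and the scene stay as the last step left them, time stands still between calls to the robot, and variables do not carry over. Pictures are saved under pics/ and viewed, and the job is handed in when it is done.

Besides the shell and the picture viewer there is one more tool, called after "Request:" as name(argument=value, ...), one argument or row to a line, values as JSON. drive_tool: Moves the arm, as the interface text tells. Its arguments: {"type":"object","properties":{"targets":{"type":"array"},"grip_force":{"type":"number"}},"required":["targets"]}

```bash
mkdir -p pics
cat > h.py <<'E'
import numpy as np, cv2
from rig import get_state,get_image,calibration
def cal(n):
    c=calibration(n); return np.array(c["mtx"]),np.array(c["distortion"]),c
from scipy.spatial.transform import Rotation as R
def T_wc(n,st=None):
    K,D,c=cal(n)
    if "world_to_cam" in c: return np.linalg.inv(np.array(c["world_to_cam"]))
    q=st["ee_rot"]; T=np.eye(4); T[:3,:3]=R.from_quat([q[1],q[2],q[3],q[0]]).as_matrix(); T[:3,3]=st["position"]
    return T@np.array(c["hand_eye"])
def ray(n,uv,st=None):
    K,D,c=cal(n); p=cv2.undistortPoints(np.array([[uv]],float),K,D)[0,0]
    T=T_wc(n,st); return T[:3,3],T[:3,:3]@np.array([p[0],p[1],1.])
def onz(n,uv,z,st=None):
    o,d=ray(n,uv,st); return o+d*(z-o[2])/d[2]
def proj(n,P,st=None):
    K,D,c=cal(n); W=np.linalg.inv(T_wc(n,st)); r,_=cv2.Rodrigues(W[:3,:3])
    return cv2.projectPoints(np.array(P,float).reshape(-1,3),r,W[:3,3],K,D)[0][:,0]
def tri(r):
    A=0;b=0
    for o,d in r:
        d=d/np.linalg.norm(d);M=np.eye(3)-np.outer(d,d);A=A+M;b=b+M@o
    return np.linalg.solve(A,b)
def save(n,im,s=1): cv2.imwrite(f"pics/{n}.png",cv2.resize(im,None,fx=s,fy=s,interpolation=cv2.INTER_CUBIC)[:,:,::-1])
E
python3 - <<'E'
from h import *
print(get_state())
for n in("scene","top","wrist"):
    im=get_image(n); np.save(f"{n}0.npy",im); save(n+"0",im,1.5)
    print(n,T_wc(n,get_state())[:3].round(3).tolist(),cal(n)[0].round(1).tolist())
E
```

```text
{'clock': 0.0, 'qpos': array([ 9.90006430e-01,  2.76581802e-01,  1.50614659e+00, -7.75233256e-06,
        1.36066733e+00, -1.21009310e-01]), 'qd': array([ 5.48386729e-04,  9.21456237e-05, -7.92412878e-04, -1.38565699e-03,
        3.01042756e-04,  6.53065214e-04]), 'effort': array([-1.12648468e-03, -4.16760635e+01, -2.45804930e+01, -5.18684692e-05,
        1.10479421e-02,  4.67866045e-06]), 'position': array([0.25487888, 0.51483778, 0.23044185]), 'ee_rot': array([-3.06337401e-04,  2.27869821e-01,  9.73691189e-01, -8.47903189e-04]), 'contact_force': array([0.70257443, 0.19735564, 0.20555782]), 'moment': array([-0.01085964, -0.00722864,  0.00104545]), 'width': 0.08510981242837051}
scene [[0.53, -0.436, 0.727, -0.301], [-0.848, -0.277, 0.451, -0.536], [0.005, -0.856, -0.517, 0.663]] [[405.5, 0.0, 255.4], [0.0, 405.5, 195.5], [0.0, 0.0, 1.0]]
top [[0.018, -0.992, 0.123, 0.388], [-1.0, -0.017, 0.008, -0.024], [-0.006, -0.123, -0.992, 1.116]] [[478.6, 0.0, 242.9], [0.0, 478.6, 187.3], [0.0, 0.0, 1.0]]
wrist [[0.444, 0.864, 0.24, 0.194], [0.896, -0.427, -0.121, 0.544], [-0.002, 0.269, -0.963, 0.373]] [[265.9, 0.0, 253.8], [0.0, 265.9, 190.8], [0.0, 0.0, 1.0]]
```

View pics/top0.png

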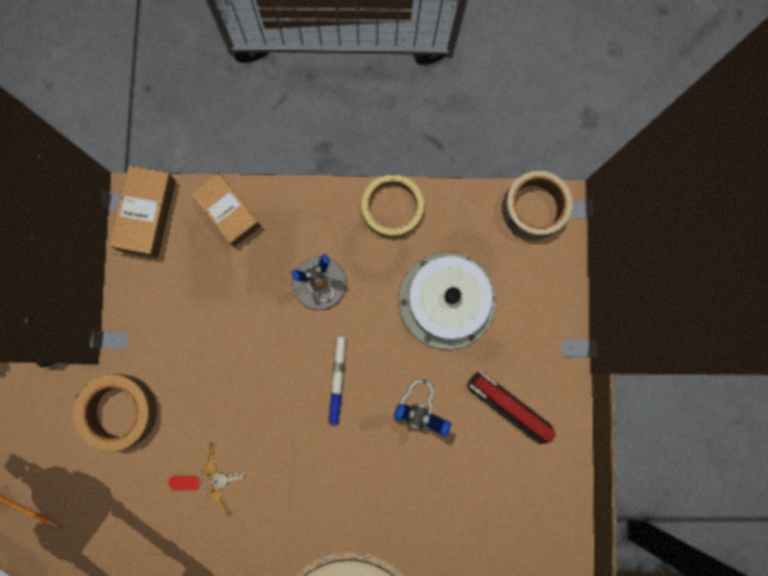

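View pics/scene0.png

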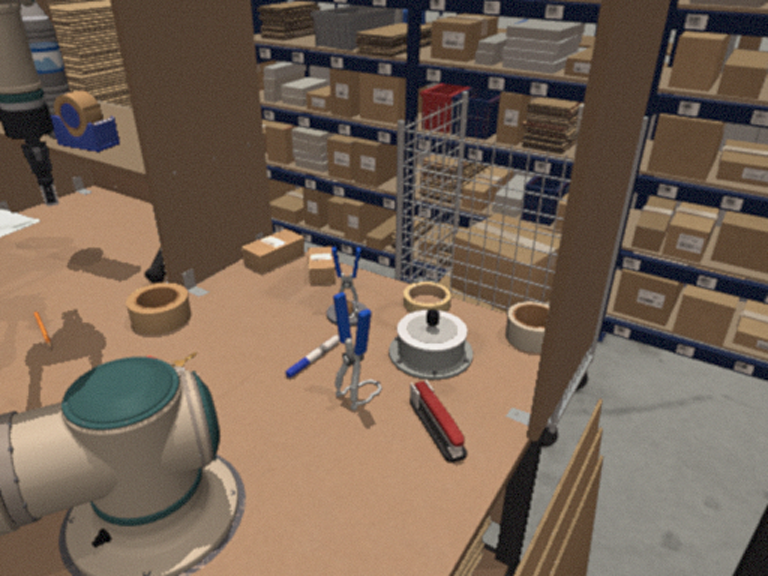

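View pics/wrist0.png

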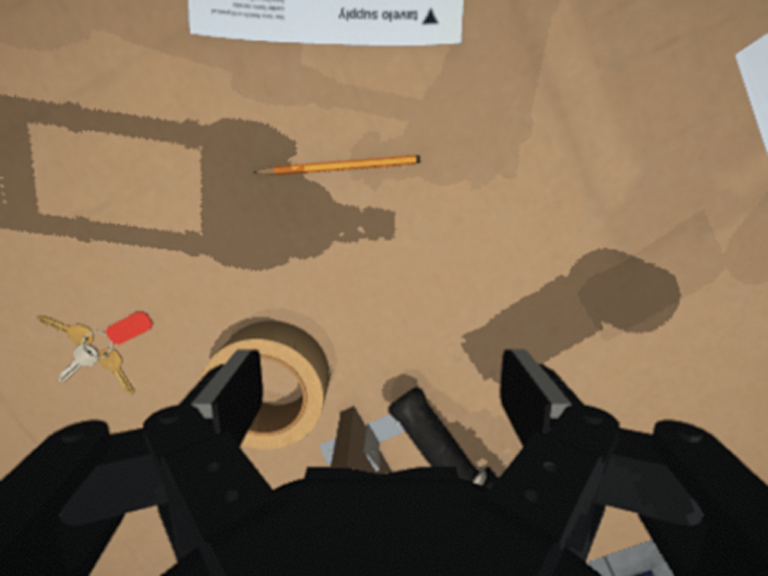

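Run:
```python
from h import *
t=np.load("top0.npy"); s=np.load("scene0.npy")
a=cv2.resize(t[155:215,180:240],(480,480),interpolation=cv2.INTER_CUBIC)
b=cv2.resize(s[155:225,200:250],None,fx=6.857,fy=6.857,interpolation=cv2.INTER_CUBIC)
save("crop",np.hstack([a,b[:480]]))
# top knob, cover disc, handles
hsv=cv2.cvtColor(t,cv2.COLOR_RGB2HSV)
def comps(m,mn=8):
    n,l,st,c=cv2.connectedComponentsWithStats(m.astype(np.uint8)); return [(st[i].tolist(),c[i].round(1).tolist()) for i in range(1,n) if st[i][4]>=mn]
blue=(hsv[...,0]>105)&(hsv[...,0]<130)&(hsv[...,1]>140)
for c in comps(blue): print("topblue",c, onz("top",c[1],.125)[:2].round(4))
m=t.max(2)<60; mm=np.zeros_like(m); mm[180:215,285:320]=m[180:215,285:320]
for c in comps(mm): print("knob",c,onz("top",c[1],.09)[:2].round(4))
w=(hsv[...,2]>150)&(hsv[...,1]<70); mm=np.zeros_like(w);mm[150:245,255:345]=w[150:245,255:345]
cs=max(cv2.findContours(mm.astype(np.uint8),0,1)[0],key=cv2.contourArea)
P=np.array([onz("top",p,.055)[:2] for p in cs[:,0]]); (cx,cy),r=cv2.minEnclosingCircle(P.astype(np.float32)); print("cover disc",cx,cy,r)
hs=cv2.cvtColor(s,cv2.COLOR_RGB2HSV); blue=(hs[...,0]>105)&(hs[...,0]<130)&(hs[...,1]>140)
for c in comps(blue): 
    if c[1][0]>180 and c[1][1]>150: print("sceneblue",c)
```

```text
topblue ([213, 170, 6, 11, 40], [215.7, 174.4]) [0.5371 0.0408]
topblue ([195, 180, 10, 7, 40], [199.1, 183.2]) [0.5179 0.0751]
topblue ([220, 263, 7, 20, 96], [222.8, 272.1]) [0.3352 0.0213]
topblue ([264, 270, 9, 10, 68], [267.6, 274.5]) [ 0.3321 -0.0704]
topblue ([285, 277, 15, 13, 111], [292.5, 283.3]) [ 0.3151 -0.1215]
knob ([297, 192, 10, 10, 76], [301.4, 196.7]) [ 0.4969 -0.1429]
cover disc 0.49919119477272034 -0.14479194581508636 0.06235387548804283
sceneblue ([190, 150, 11, 5, 16], [194.8, 152.1])
sceneblue ([209, 157, 18, 27, 85], [220.5, 166.2])
sceneblue ([236, 164, 15, 20, 73], [240.5, 170.2])
sceneblue ([411, 173, 4, 4, 8], [412.4, 174.9])
sceneblue ([427, 174, 39, 16, 155], [445.8, 181.2])
sceneblue ([480, 186, 32, 15, 132], [495.9, 193.1])
sceneblue ([223, 195, 10, 33, 207], [227.8, 210.5])
sceneblue ([237, 207, 10, 29, 192], [241.3, 220.5])
sceneblue ([402, 214, 7, 7, 26], [405.0, 216.8])
sceneblue ([420, 218, 32, 16, 116], [434.5, 225.8])
sceneblue ([461, 229, 5, 4, 8], [463.2, 230.4])
sceneblue ([463, 233, 27, 13, 98], [476.2, 238.8])
sceneblue ([191, 239, 15, 12, 68], [198.0, 244.7])
sceneblue ([503, 244, 9, 8, 34], [506.5, 247.5])
```

View pics/crop.png

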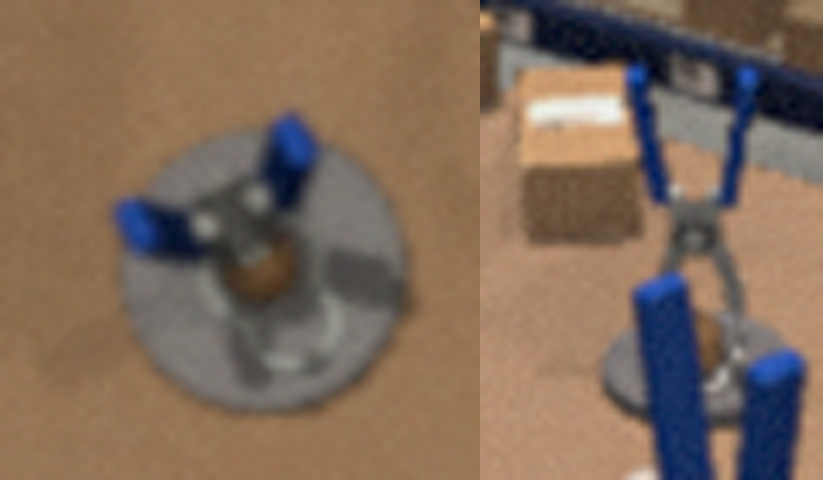

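```bash
cat >> h.py <<'E'
def go(x,y,z,yaw=None,st=None):
    """delta in tool axes; yaw = world angle (deg) of tool y"""
    st=st or get_state(); q=st["ee_rot"]; M=R.from_quat([q[1],q[2],q[3],q[0]]).as_matrix()
    d=M.T@(np.array([x,y,z])-st["position"])*1000
    yy=np.degrees(np.arctan2(M[1,1],M[0,1])); 
    print("t",round(st["clock"],2),"pos",st["position"].round(4),"tool y yaw",yy.round(2),"tilt",np.degrees(np.arctan2(M[:2,2],-M[2,2])).round(2),"F",st["contact_force"].round(1),"w",round(st["width"],4),"q",st["qpos"].round(2))
    print("shift mm (current axes)",d.round(1), "turn z deg", None if yaw is None else -round((yaw-yy+90)%180-90,1))
E
python3 - <<'E'
from h import *
A=onz("top",(180+288/8,155+135/8),.147);B=onz("top",(180+137/8,155+222/8),.147)
d=B-A;print(A,B,np.linalg.norm(d),np.degrees(np.arctan2(d[1],d[0])),(A+B)/2)
c=onz("top",(180+265/8,155+265/8),.01);print("stand",c)
r=proj("scene",[A,B]);print(r)
for X in ((216/1,0),):pass
st=(200+640/6.857,155+75/6.857),(200+748/6.857,155+75/6.857)
# fix crop offset: right crop starts at col 480
sA=(200+(748-480)/6.857,155+75/6.857); sB=(200+(638-480)/6.857,155+75/6.857)
print(sA,sB)
print("tri",tri([ray("top",(216,171.9)),ray("scene",sA)]),tri([ray("top",(197.1,182.7)),ray("scene",sB)]))
go(.255,.3,.25,0); go(.498,-.144,.25,0)
E
```

```text
[0.53898849 0.03885605 0.147     ] [0.5158368  0.07692257 0.147     ] 0.04455401636860348 121.30757183342972 [0.52741264 0.05788931 0.147     ]
stand [0.52196416 0.05353592 0.01      ]
[[239.2610259  165.64292983]
 [223.38652846 165.49097043]]
(239.08414758640805, 165.93772786933062) (223.04214671138982, 165.93772786933062)
tri [0.53893517 0.03912634 0.14604042] [0.51583794 0.07755039 0.14544285]
t 0.15 pos [0.2549 0.5149 0.2306] tool y yaw 63.66 tilt [-0.04 -0.07] F [-0.4  0.2  0.2] w 0.0852 q [ 0.99  0.28  1.51 -0.    1.36 -0.12]
shift mm (current axes) [ -95.4 -192.6  -19.1] turn z deg 63.7
t 0.15 pos [0.2549 0.5149 0.2306] tool y yaw 63.66 tilt [-0.04 -0.07] F [-0.4  0.2  0.2] w 0.0852 q [ 0.99  0.28  1.51 -0.    1.36 -0.12]
shift mm (current axes) [-510.2 -482.7  -18.8] turn z deg 63.7
```

Request:
drive_tool(
  targets=[0, 0, 0, -24, -48, -5, 1, 0, 0, 0, -24, -48, -5, 1, 0, 0, 0, -24, -48, -5, 1, 0, 0, 0, -24, -48, -5, 1, 0, 0, 9.1, 0, 0, 0, 1, 0, 0, 9.1, 0, 0, 0, 1, 0, 0, 9.1, 0, 0, 0, 1, 0, 0, 9.1, 0, 0, 0, 1, 0, 0, 9.1, 0, 0, 0, 1, 0, 0, 9.1, 0, 0, 0, 1, 0, 0, 9.1, 0, 0, 0, 1],
  grip_force=40,
)

```text
clock: 1.52
position: [0.2558, 0.3005, 0.2511]
ee_rot: [-0.0, 0.709, 0.705, -0.0]
contact_force: [-0.0, 0.1, 0.1]
width: 0.0855
```

Request:
drive_tool(
  targets=[0, 0, 0, -40, 40, 0, 1, 0, 0, 0, -40, 50, 0, 1, 0, 0, 0, -50, 33, 0, 1, 0, 0, 0, -52, 30, 0, 1, 0, 0, 0, -52, 30, 0, 1, 0, 0, 0, -52, 30, 0, 1, 0, 0, 0, -52, 30, 0, 1, 0, 0, 0, -52, 0, 0, 1, 0, 0, 0, -52, 0, 0, 1, 0, 0, 0, 0, 0, 0, 1],
)

```text
clock: 2.78
position: [0.4974, -0.1441, 0.2507]
ee_rot: [0.0, 0.709, 0.705, -0.001]
contact_force: [0.4, 0.0, -0.0]
width: 0.0854
```

Run:
```python
from h import *
go(.498,-.144,.14,0)
st=get_state();im=get_image("wrist"); save("w1",im,1.5); print(proj("wrist",[[.498,-.144,.09],[.498,-.144,.055]],st)*1.5)
t=get_image("top"); save("t1",t,1.5)
```

```text
t 2.77 pos [ 0.4974 -0.1441  0.2507] tool y yaw -0.33 tilt [-0.05 -0.05] F [ 0.4  0.  -0. ] w 0.0854 q [-0.42  0.18  1.59 -0.    1.38 -0.41]
shift mm (current axes) [  0.2   0.7 110.7] turn z deg -0.3
[[382.21386073 263.95337056]
 [382.14102195 255.13137732]]
```

View pics/w1.png

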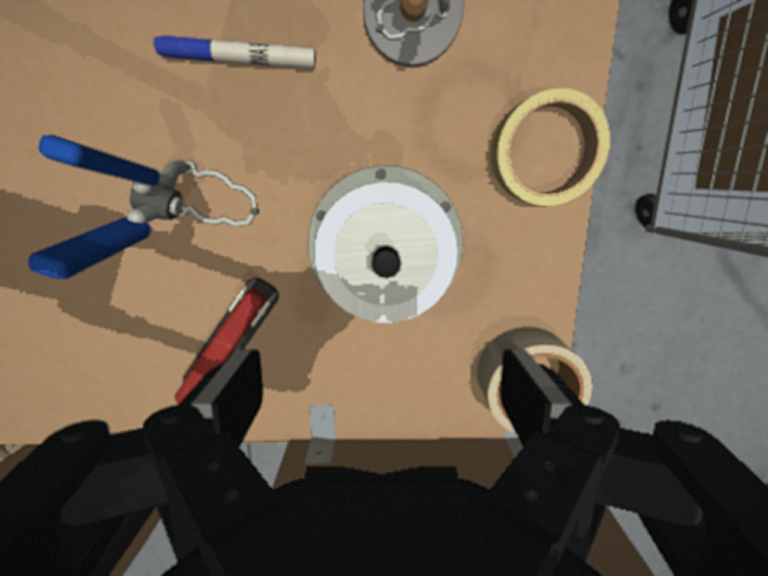

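Request:
drive_tool(
  targets=[0, 0, 0, 0.5, 2.5, 40, 1, 0, 0, 0, 0, 0, 50, 0.7, 0, 0, 0, 0, 0, 50, 0.6, 0, 0, 0, 0, 0, 30, 0.6, 0, 0, 0, 0, 0, 14, 0.6, 0, 0, 0, 0, 0, 4, 0.6, 0, 0, 0, 0, 0, 0, 0.6, 0, 0, 0, 0, 0, 0, 0.6],
  grip_force=40,
)

```text
clock: 3.88
position: [0.501, -0.1403, 0.0645]
ee_rot: [0.001, 0.707, 0.707, 0.001]
contact_force: [-0.3, 0.5, -0.3]
width: 0.0516
```

Run:
```python
from h import *
go(.5,-.1435,.061,0)
im=get_image("wrist"); save("w2",im,1.5)
```

```text
t 3.88 pos [ 0.501  -0.1403  0.0645] tool y yaw -0.03 tilt [ 0.14 -0.05] F [-0.3  0.5 -0.3] w 0.0516 q [-0.41  0.35  1.87  0.    0.93 -0.41]
shift mm (current axes) [-3.2 -1.   3.5] turn z deg -0.0
```

View pics/w2.png

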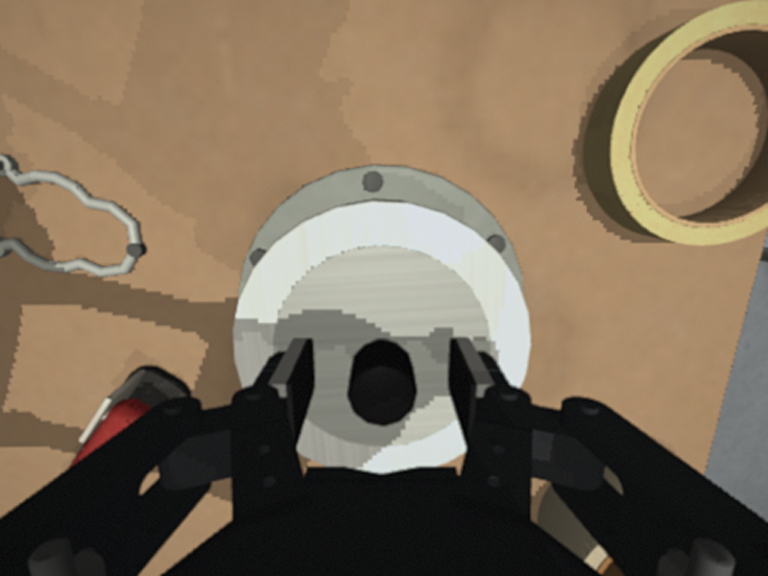

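Request:
drive_tool(
  targets=[0, 0, 0, -3, 0, 2, 0.6, 0, 0, 0, 0, 0, 0, 0.3, 0, 0, 0, 0, 0, 0, 0.2, 0, 0, 0, 0, 0, 0, 0.1, 0, 0, 0, 0, 0, 0, 0, 0, 0, 0, 0, 0, 0, 0, 0, 0, 0, 0, 0, 0, 0],
)

```text
clock: 4.8
position: [0.5002, -0.1433, 0.0616]
ee_rot: [0.0, 0.707, 0.707, 0.0]
contact_force: [-0.8, -1.4, 4.5]
width: 0.0225
```

Run:
```python
from h import *
go(.5,-.1435,.061,0)
```

```text
t 4.8 pos [ 0.5002 -0.1433  0.0616] tool y yaw -0.03 tilt [ 0.03 -0.02] F [-0.8 -1.4  4.5] w 0.0225 q [-0.41  0.35  1.87 -0.    0.92 -0.41]
shift mm (current axes) [-0.2 -0.2  0.6] turn z deg -0.0
```

Request:
drive_tool(
  targets=[0, 0, 0, 0, 0, -4, 0, 0, 0, 0, 0, 0, -6, 0, 0, 0, 0, 0, 0, -15, 0, 0, 0, 0, 0, 0, -30, 0, 0, 0, 0, 0, 0, -40, 0, 0, 0, 0, 0, 0, -40, 0, 0, 0, 0, 0, 0, -40, 0, 0, 0, 0, 0, 0, -20, 0, 0, 0, 0, 0, 0, 0, 0],
)

```text
clock: 5.92
position: [0.5008, -0.1434, 0.2587]
ee_rot: [0.002, 0.707, 0.707, 0.001]
contact_force: [0.4, -0.3, -2.0]
width: 0.0222
```

Run:
```python
from h import *
go(.45,.25,.25,0)
im=get_image("top"); np.save("t3.npy",im);save("t3",im,1.5)
im=get_image("scene"); save("s3",im,1.5)
```

```text
t 5.92 pos [ 0.5008 -0.1434  0.2587] tool y yaw -0.04 tilt [ 0.26 -0.1 ] F [ 0.4 -0.3 -2. ] w 0.0222 q [-0.41  0.18  1.57  0.    1.39 -0.41]
shift mm (current axes) [393.3 -51.1   7.8] turn z deg -0.0
```

View pics/s3.png

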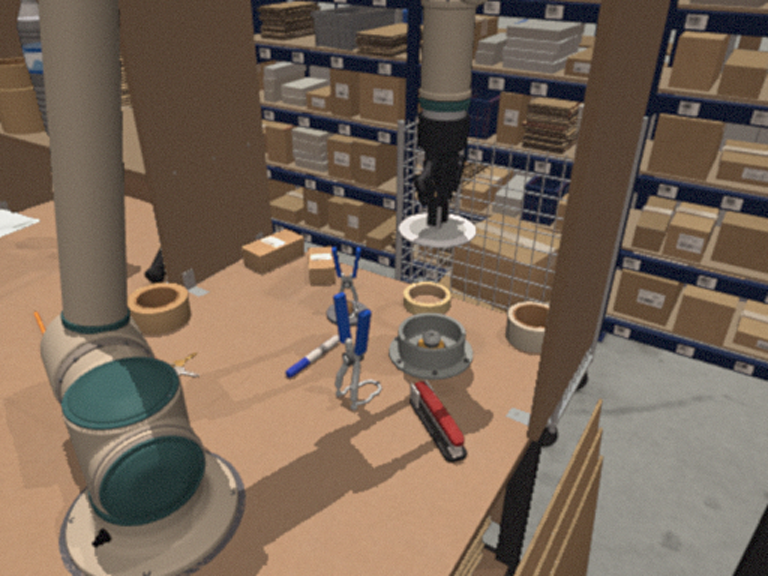

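Request:
drive_tool(
  targets=[0, 0, 0, 20, 0, 0, 0, 0, 0, 0, 38, 0, 0, 0, 0, 0, 0, 45, 0, 0, 0, 0, 0, 0, 50, -5, 0, 0, 0, 0, 0, 50, -10, 0, 0, 0, 0, 0, 50, -10, 0, 0, 0, 0, 0, 50, -10, 0, 0, 0, 0, 0, 45, -10, 0, 0, 0, 0, 0, 30, -6, 0, 0, 0, 0, 0, 15, 0, 0, 0, 0, 0, 0, 0, 0, 0, 0],
)

```text
clock: 7.4
position: [0.4488, 0.2505, 0.2556]
ee_rot: [-0.0, 0.707, 0.707, -0.001]
contact_force: [0.0, 0.0, -1.8]
width: 0.0227
```

Request:
drive_tool(
  targets=[0, 0, 0, 0, 0, 25, 0, 0, 0, 0, 0, 0, 45, 0, 0, 0, 0, 0, 0, 50, 0, 0, 0, 0, 0, 0, 45, 0, 0, 0, 0, 0, 0, 30, 0, 0, 0, 0, 0, 0, 20, 0, 0, 0, 0, 0, 0, 12, 0, 0, 0, 0, 0, 0, 6, 0, 0, 0, 0, 0, 0, 3, 0, 0, 0, 0, 0, 0, 0, 0],
)

```text
clock: 8.65
position: [0.4497, 0.25, 0.0207]
ee_rot: [0.0, 0.707, 0.707, 0.0]
contact_force: [-0.5, -0.5, -1.2]
width: 0.0222
```

Run:
```python
from h import *
go(.45,.25,.0156,0)
im=get_image("scene"); save("s4",im[100:300,60:300],2.5)
```

```text
t 8.65 pos [0.4497 0.25   0.0207] tool y yaw -0.04 tilt [0.05 0.02] F [-0.5 -0.5 -1.2] w 0.0222 q [ 0.37  0.4   1.93 -0.    0.82  0.37]
shift mm (current axes) [-0.   0.3  5.1] turn z deg -0.0
```

View pics/s4.png

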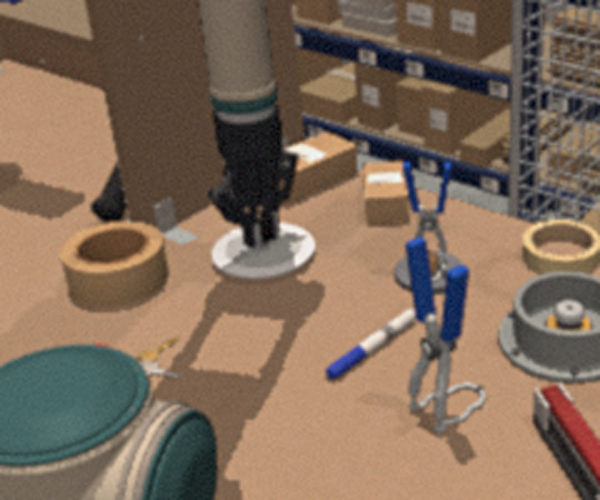

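Cover is held just over the bench, level; lower the last few mm until contact.

Request:
drive_tool(
  targets=[0, 0, 0, 0, 0, 2, 0, 0, 0, 0, 0, 0, 1.5, 0, 0, 0, 0, 0, 0, 1, 0, 0, 0, 0, 0, 0, 0, 0],
)

```text
clock: 9.2
position: [0.4492, 0.25, 0.0157]
ee_rot: [-0.0, 0.707, 0.707, -0.0]
contact_force: [0.2, 0.0, -1.5]
width: 0.0222
```

Request:
drive_tool(
  targets=[0, 0, 0, 0, 0, 0.7, 0, 0, 0, 0, 0, 0, 0.5, 0, 0, 0, 0, 0, 0, 0, 0],
)

```text
clock: 9.57
position: [0.4493, 0.25, 0.0156]
ee_rot: [0.0, 0.707, 0.707, 0.0]
contact_force: [-2.5, -0.3, 8.2]
width: 0.0227
```

Request:
drive_tool(
  targets=[0, 0, 0, 0, 0, 0, 0.35, 0, 0, 0, 0, 0, 0, 0.5, 0, 0, 0, 0, 0, 0, 0.7, 0, 0, 0, 0, 0, 0, 0.8, 0, 0, 0, 0, 0, 0, 0.8, 0, 0, 0, 0, 0, -20, 0.8, 0, 0, 0, 0, 0, -40, 1, 0, 0, 0, 0, 0, -60, 1, 0, 0, 0, 0, 0, -60, 1, 0, 0, 0, 0, 0, -50, 1, 0, 0, 0, 0, 0, 0, 1],
)

```text
clock: 10.95
position: [0.4517, 0.2509, 0.2492]
ee_rot: [0.002, 0.707, 0.707, 0.005]
contact_force: [0.8, 0.0, -0.7]
width: 0.0854
```

Run:
```python
from h import *
go(.46,.14,.25,-58.7)
im=get_image("top"); np.save("t5.npy",im);save("t5",im,1.5)
```

```text
t 10.95 pos [0.4517 0.2509 0.2492] tool y yaw -0.04 tilt [0.54 0.21] F [ 0.8  0.  -0.7] w 0.0854 q [0.37 0.17 1.6  0.   1.36 0.37]
shift mm (current axes) [-110.9    8.4   -1.1] turn z deg 58.7
```

View pics/t5.png

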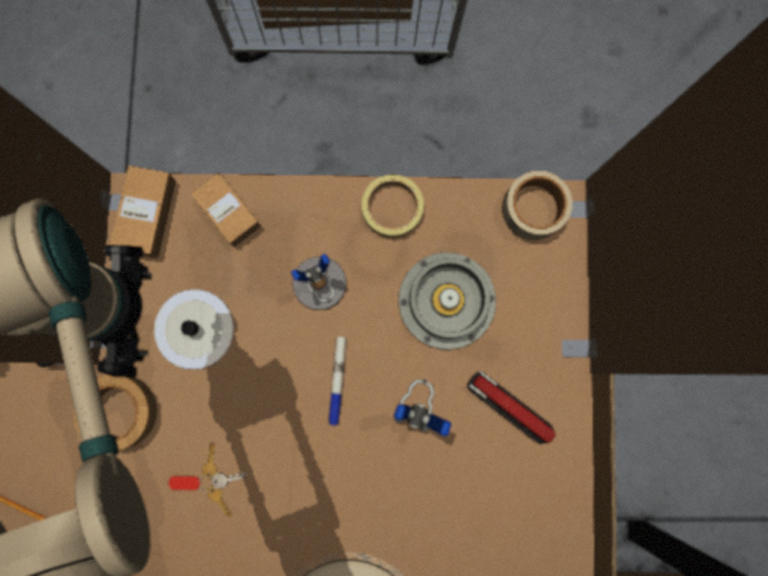

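Request:
drive_tool(
  targets=[0, 0, 9.8, 0, 0, 0, 1, 0, 0, 9.8, 0, 0, 0, 1, 0, 0, 9.8, 0, 0, 0, 1, 0, 0, 9.8, 0, 0, 0, 1, 0, 0, 9.8, 0, 0, 0, 1, 0, 0, 9.7, 0, 0, 0, 1, 0, 0, 0, 0, 0, 0, 1],
)

```text
clock: 11.88
position: [0.4483, 0.2495, 0.2426]
ee_rot: [0.0, 0.963, 0.27, -0.002]
contact_force: [0.4, -0.0, 0.3]
width: 0.0856
```

Run:
```python
from h import *
go(.5274,.0579,.25,-58.7)
t=np.load("t5.npy")
save("hubcrop",t[165:240,260:335],8)
save("plcrop",t[165:215,185:235],12)
```

```text
t 11.88 pos [0.4483 0.2495 0.2426] tool y yaw -58.63 tilt [-0.21 -0.08] F [ 0.4 -0.   0.3] w 0.0856 q [0.37 0.18 1.61 0.   1.36 1.4 ]
shift mm (current axes) [-32.2 204.8  -7.4] turn z deg 0.1
```

View pics/hubcrop.png

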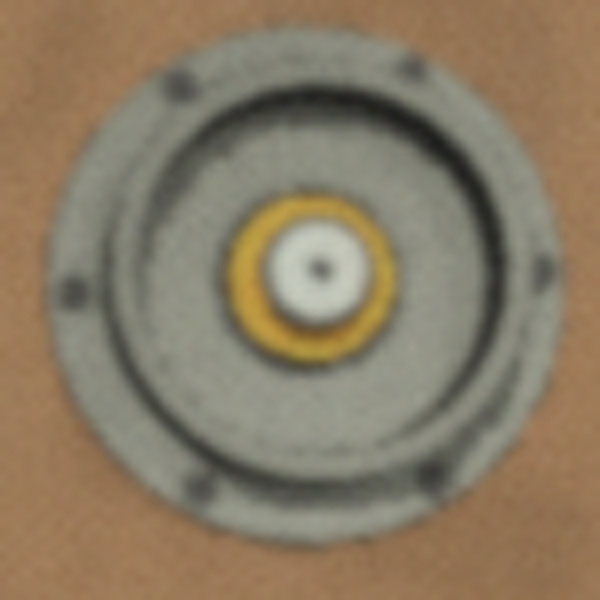

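View pics/plcrop.png

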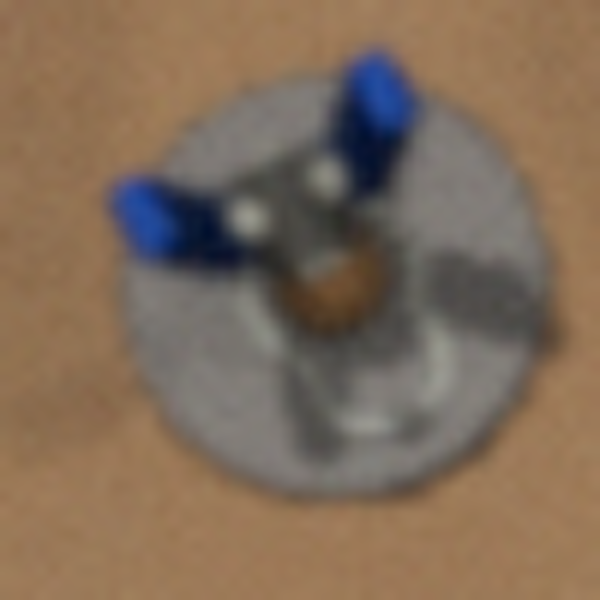

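Run:
```python
from h import *
f=lambda x,y:(260+(x+.5)/8-.5,165+(y+.5)/8-.5)
print("axle top",onz("top",f(320,269),.042),"washer",onz("top",f(313,279),.022),"flange",onz("top",f(305,286),.008))
g=lambda x,y:(185+(x+.5)/12-.5,165+(y+.5)/12-.5)
print("stand",onz("top",g(336,283),.01))
```

```text
axle top [ 0.49860917 -0.14429445  0.042     ] washer [ 0.49775385 -0.14452657  0.022     ] flange [ 0.49707728 -0.14374428  0.008     ]
stand [0.52194047 0.05489602 0.01      ]
```

Request:
drive_tool(
  targets=[0, 0, 0, -8, 35, -2, 1, 0, 0, 0, -8, 45, -2, 1, 0, 0, 0, -8, 45, -2, 1, 0, 0, 0, -8, 45, -1, 1, 0, 0, 0, 0, 35, 0, 1, 0, 0, 0, 0, 0, 0, 1],
)

```text
clock: 12.62
position: [0.5289, 0.056, 0.2502]
ee_rot: [-0.0, 0.963, 0.269, -0.001]
contact_force: [0.2, 0.8, -0.2]
width: 0.0857
```

Run:
```python
from h import *
go(.5274,.0579,.25,-58.7)
st=get_state();im=get_image("wrist"); np.save("w6.npy",im);save("w6",im,1.5); print(proj("wrist",[[.5389,.039,.149],[.5158,.077,.149],[.522,.0535,.032]],st)*1.5)
```

```text
t 12.62 pos [0.5289 0.056  0.2502] tool y yaw -58.79 tilt [-0.11 -0.03] F [ 0.2  0.8 -0.2] w 0.0857 q [-0.02  0.2   1.56 -0.    1.38  1.  ]
shift mm (current axes) [-0.3 -2.4  0.2] turn z deg -0.1
[[410.85547166 284.85155636]
 [340.78393815 284.92078272]
 [378.60983971 257.89585713]]
```

View pics/w6.png

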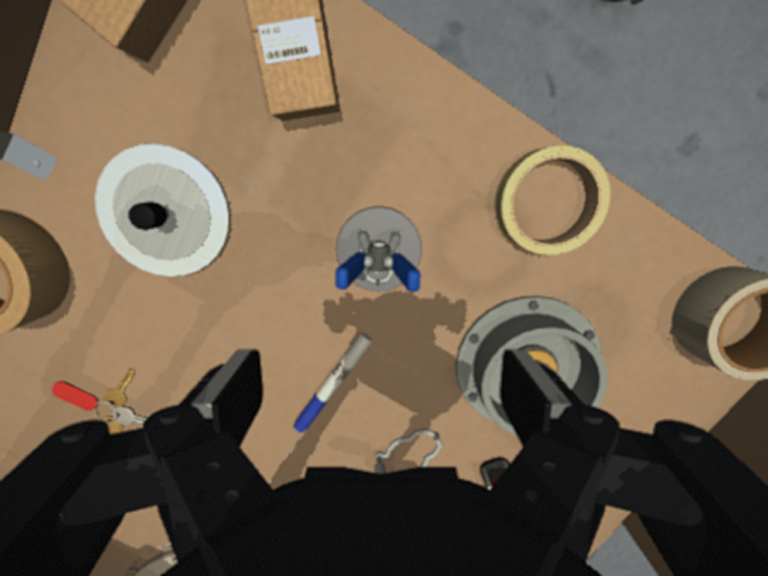

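Run:
```python
from h import *
im=np.load("w6.npy"); save("w6c",im[130:205,210:295],8)
```

```text
(no output)
```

View pics/w6c.png

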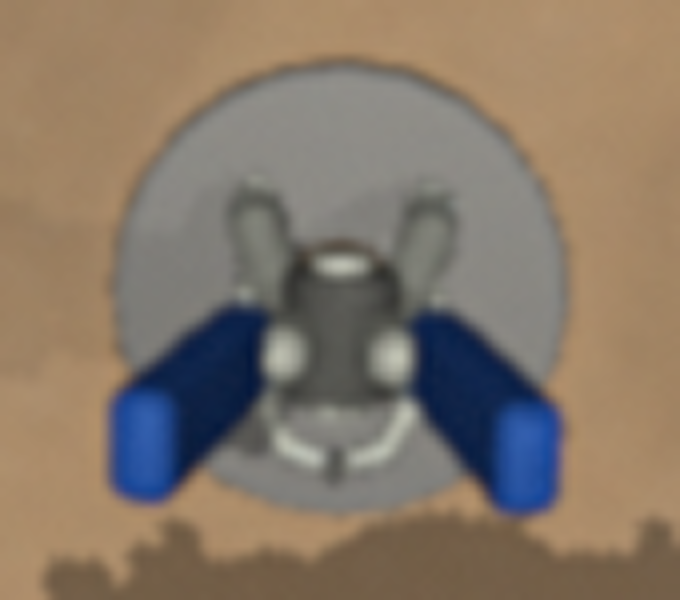

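Run:
```python
from h import *
st=get_state()
f=lambda x,y:(210+(x+.5)/8-.5,130+(y+.5)/8-.5)
A=onz("wrist",f(145,443),.148,st);B=onz("wrist",f(525,457),.148,st);d=B-A
print(A,B,np.linalg.norm(d),np.degrees(np.arctan2(d[1],d[0])),(A+B)/2)
s=onz("wrist",f(340,285),.01,st);print("stand",s)
m=(A+B)/2
go(m[0],m[1],.25,np.degrees(np.arctan2(d[1],d[0])))
hub=proj("wrist",[[.4978,-.1442,.042]],st);print(hub)
```

```text
[0.51903828 0.08046655 0.148     ] [0.54106063 0.04093276 0.148     ] 0.0452537832755217 -60.87994471940944 [0.53004946 0.06069966 0.148     ]
stand [0.52523347 0.05847399 0.01      ]
t 12.68 pos [0.528  0.0574 0.2503] tool y yaw -58.74 tilt [-0.15  0.03] F [0.5 0.1 0.9] w 0.0853 q [-0.02  0.2   1.56  0.    1.38  1.  ]
shift mm (current axes) [ 3.5 -1.7  0.3] turn z deg 2.1
[[360.46186309 255.78036014]]
```

Request:
drive_tool(
  targets=[0, 0, 1.5, 2, -1.5, 30, 1, 0, 0, 0, 0, 0, 40, 1, 0, 0, 0, 0, 0, 10, 1, 0, 0, 0, 0, 0, 0, 1, 0, 0, 0, 0, 0, 0, 1],
  grip_force=28,
)

```text
clock: 13.3
position: [0.5302, 0.0608, 0.1731]
ee_rot: [0.0, 0.966, 0.257, 0.001]
contact_force: [0.0, 0.1, 0.4]
width: 0.0853
```

Run:
```python
from h import *
go(.5287,.0593,.105,-60.3)
im=get_image("wrist"); np.save("w7.npy",im);save("w7",im,1.5)
```

```text
t 13.3 pos [0.5302 0.0608 0.1731] tool y yaw -60.2 tilt [0.16 0.01] F [0.  0.1 0.4] w 0.0853 q [-0.02  0.25  1.69  0.    1.2   1.03]
shift mm (current axes) [-2.2  0.4 68.1] turn z deg 0.1
```

View pics/w7.png

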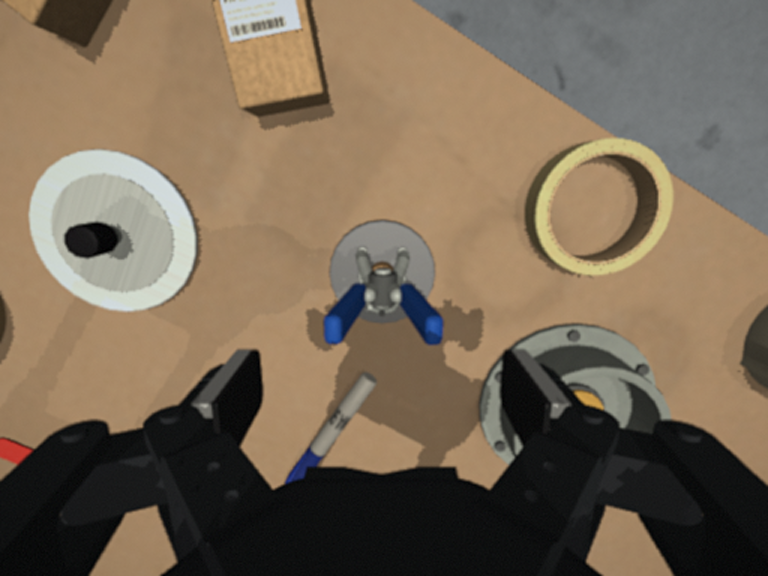

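Run:
```python
from h import *
st=get_state()
im=np.load("w7.npy"); hsv=cv2.cvtColor(im,cv2.COLOR_RGB2HSV)
save("w7c",im[175:240,210:300],8)
```

```text
(no output)
```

View pics/w7c.png

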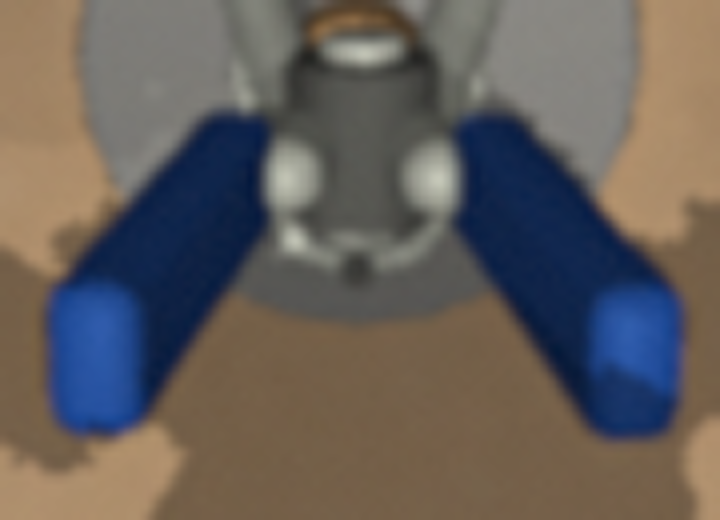

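Run:
```python
from h import *
st=get_state()
f=lambda x,y:(210+(x+.5)/8-.5,175+(y+.5)/8-.5)
A=onz("wrist",f(96,356),.149,st);B=onz("wrist",f(636,360),.149,st);d=B-A;m=(A+B)/2
print(A,B,np.linalg.norm(d),np.degrees(np.arctan2(d[1],d[0])),m)
go(m[0],m[1],.105,-60.3)
```

```text
[0.52083714 0.07935369 0.149     ] [0.54304459 0.03981846 0.149     ] 0.045345394511764225 -60.67651310310218 [0.53194087 0.05958608 0.149     ]
t 13.35 pos [0.5303 0.0607 0.1731] tool y yaw -60.21 tilt [0.17 0.01] F [-0.1 -1.   0.7] w 0.0855 q [-0.02  0.25  1.69  0.    1.2   1.03]
shift mm (current axes) [ 0.7  1.7 68.1] turn z deg 0.1
```

Request:
drive_tool(
  targets=[0, 0, 0, 0.5, 1.5, 25, 1, 0, 0, 0, 0, 0, 25, 1, 0, 0, 0, 0, 0, 12, 1, 0, 0, 0, 0, 0, 5, 1, 0, 0, 0, 0, 0, 0, 0.9, 0, 0, 0, 0, 0, 0, 0.8],
  grip_force=28,
)

```text
clock: 14.1
position: [0.5311, 0.0594, 0.1055]
ee_rot: [0.0, 0.966, 0.257, 0.001]
contact_force: [0.3, 0.4, 0.3]
width: 0.0684
```

Run:
```python
from h import *
go(.5315,.0595,.105,-60.3)
im=get_image("wrist"); save("w8",im,1.5)
```

```text
t 14.1 pos [0.5311 0.0594 0.1055] tool y yaw -60.24 tilt [0.11 0.  ] F [0.3 0.4 0.3] w 0.0684 q [-0.02  0.32  1.78  0.    1.04  1.03]
shift mm (current axes) [0.4 0.1 0.5] turn z deg 0.1
```

View pics/w8.png

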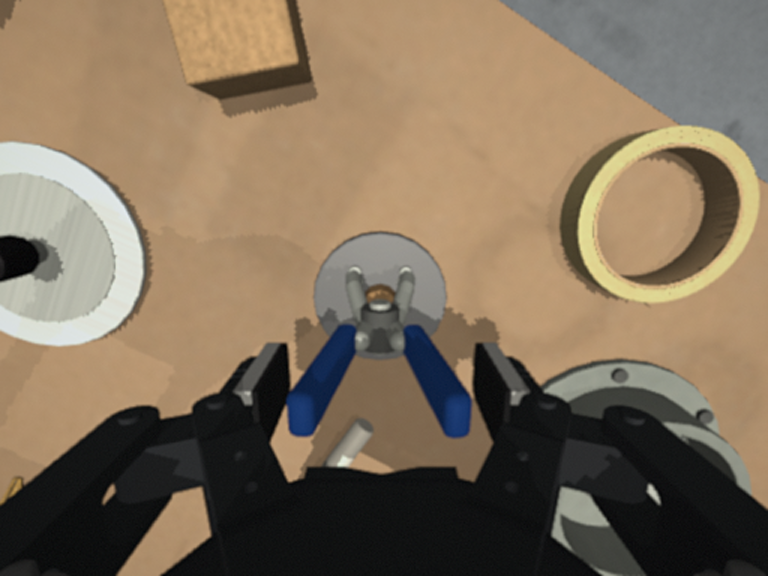

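Request:
drive_tool(
  targets=[0, 0, 0, 0, 0, 0, 0.6, 0, 0, 0, 0, 0, 0, 0.5, 0, 0, 0, 0, 0, -0.5, 0.4, 0, 0, 0, 0, 0, -1, 0.3, 0, 0, 0, 0, 0, -1, 0.2, 0, 0, 0, 0, 0, 0, 0, 0, 0, 0, 0, 0, 0, 0, 0, 0, 0, 0, 0, 0, 0],
  grip_force=28,
)

```text
clock: 15.15
position: [0.5317, 0.0614, 0.109]
ee_rot: [-0.001, 0.967, 0.256, 0.002]
contact_force: [-0.3, 4.8, 7.7]
width: 0.0312
```

Run:
```python
from h import *
go(.5315,.0595,.105,-60.3)
im=get_image("wrist"); save("w9",im,1.5)
```

```text
t 15.15 pos [0.5317 0.0614 0.109 ] tool y yaw -60.32 tilt [0.21 0.23] F [-0.3  4.8  7.7] w 0.0312 q [-0.02  0.31  1.78  0.    1.05  1.03]
shift mm (current axes) [-1.1  1.5  3.9] turn z deg -0.0
```

View pics/w9.png

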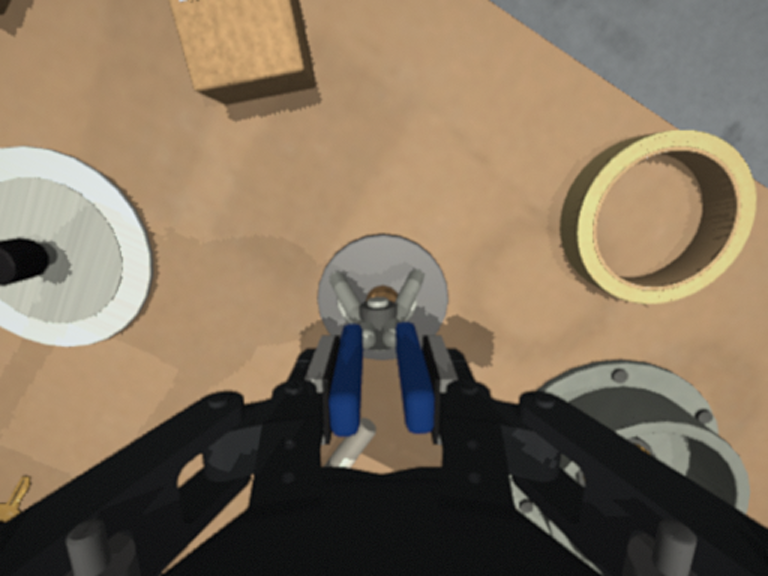

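Request:
drive_tool(
  targets=[0, 0, 0, 0, 0, -2, 0, 0, 0, 0, 0, 0, -4, 0, 0, 0, 0, 0, 0, -8, 0, 0, 0, 0, 0, 0, -15, 0, 0, 0, 0, 0, 0, -25, 0, 0, 0, 0, 0, 0, -25, 0, 0, 0, 0, 0, 0, -20, 0, 0, 0, 0, 0, 0, -6, 0, 0, 0, 0, 0, 0, 0, 0, 0, 0, 0, 0, 0, 0, 0],
)

```text
clock: 16.45
position: [0.5298, 0.0593, 0.2112]
ee_rot: [-0.0, 0.966, 0.257, -0.001]
contact_force: [-0.4, -0.5, -1.8]
width: 0.0309
```

Run:
```python
from h import *
go(.5315,.0595,.105,-60.3)
for n in("wrist","top","scene"):
    im=get_image(n); np.save(n+"10.npy",im);save(n+"10",im,1.5)
```

```text
t 16.45 pos [0.5298 0.0593 0.2112] tool y yaw -60.25 tilt [-0.11  0.  ] F [-0.4 -0.5 -1.8] w 0.0309 q [-0.02  0.23  1.63  0.    1.29  1.03]
shift mm (current axes) [  1.8   0.8 106.2] turn z deg 0.1
```

View pics/wrist10.png

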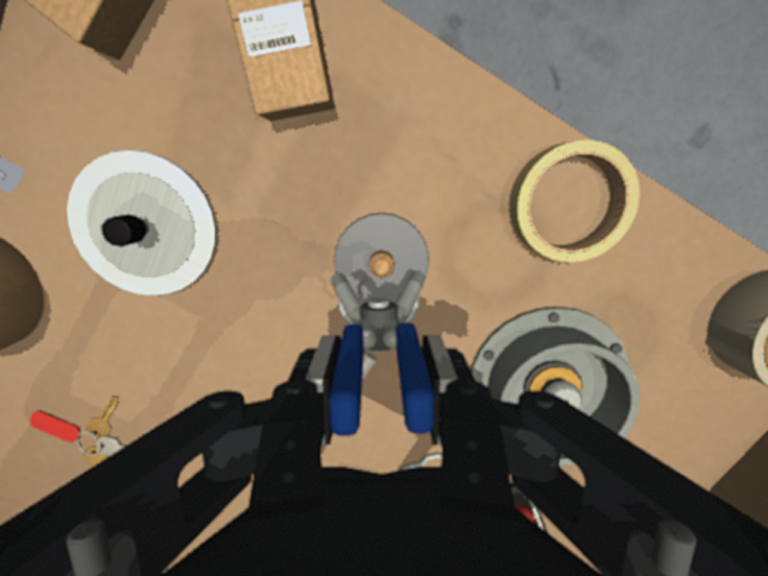

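View pics/scene10.png

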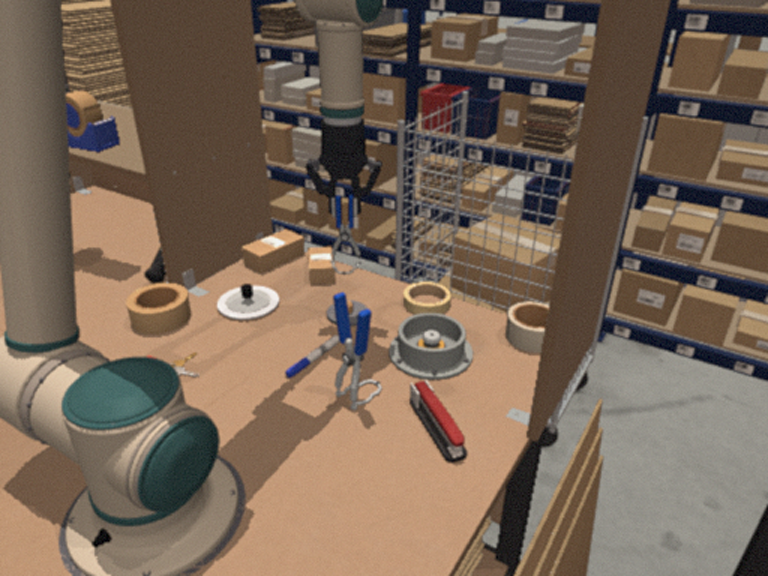

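Run:
```python
from h import *
a=np.load("wrist10.npy"); b=np.load("scene10.npy");t=np.load("top10.npy")
A=cv2.resize(a[170:240,215:295],None,fx=6,fy=6,interpolation=cv2.INTER_CUBIC)
B=cv2.resize(b[120:190,205:255],None,fx=6,fy=6,interpolation=cv2.INTER_CUBIC)
save("c10",np.hstack([A,B]))
save("c10t",t[100:240,150:350],4)
st=get_state(); M=T_wc("wrist",st); print(M[:3,3]-st["position"])
```

```text
[0.05937106 0.03292397 0.14258957]
```

View pics/c10.png

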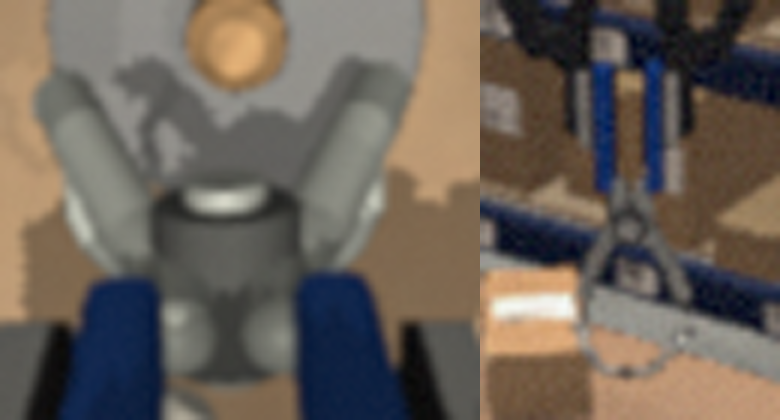

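View pics/c10t.png

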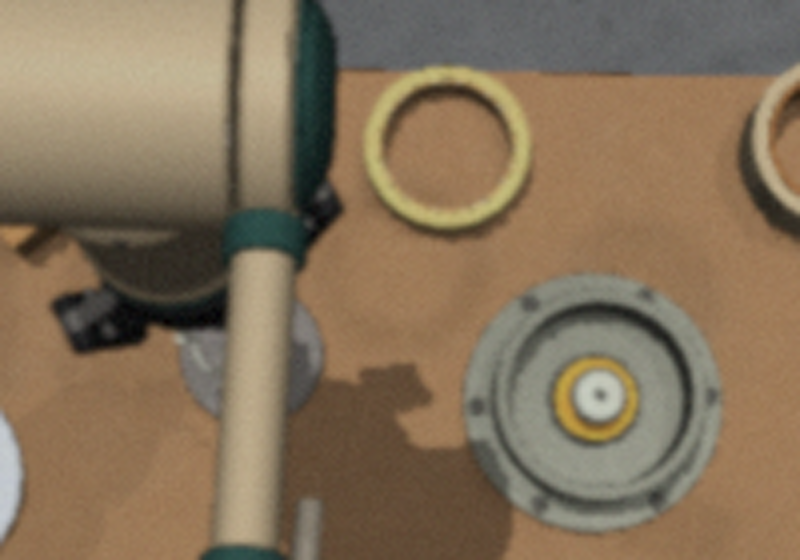

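Request:
drive_tool(
  targets=[0, 0, 0, -10, 13.4, 0, 0, 0, 0, 0, -20, 26, 0, 0, 0, 0, 0, -25, 33, 0, 0, 0, 0, 0, -25, 33, 0, 0, 0, 0, 0, -23, 30, 0, 0, 0, 0, 0, -13, 17, 0, 0, 0, 0, 0, -7, 8.3, 10, 0, 0, 0, 0, 0, 0, 15, 0, 0, 0, 0, 0, 0, 10, 0, 0, 0, 0, 0, 0, 0, 0, 0, 0, 0, 0, 0, 0, 0],
)

```text
clock: 17.98
position: [0.5037, -0.1406, 0.1772]
ee_rot: [0.0, 0.966, 0.257, 0.0]
contact_force: [0.8, 0.1, -1.7]
width: 0.031
```

Run:
```python
from h import *
go(.5028,-.1413,.172,-60.3)
st=get_state(); a=get_image("wrist");st2=get_state(); b=get_image("scene"); np.save("w11.npy",a); np.save("s11.npy",b)
print(st["position"],st2["position"])
A=cv2.resize(a[150:240,215:295],None,fx=5,fy=5,interpolation=cv2.INTER_CUBIC)
B=cv2.resize(b[170:260,250:325],None,fx=5,fy=5,interpolation=cv2.INTER_CUBIC)
save("c11",np.hstack([A,B]))
```

```text
t 17.98 pos [ 0.5037 -0.1406  0.1772] tool y yaw -60.18 tilt [0.02 0.  ] F [ 0.8  0.1 -1.7] w 0.031 q [-0.41  0.24  1.7   0.    1.2   0.64]
shift mm (current axes) [-1.1  0.1  5.2] turn z deg 0.1
[ 0.50369023 -0.14062379  0.17716283] [ 0.50386417 -0.14080785  0.17743543]
```

View pics/c11.png

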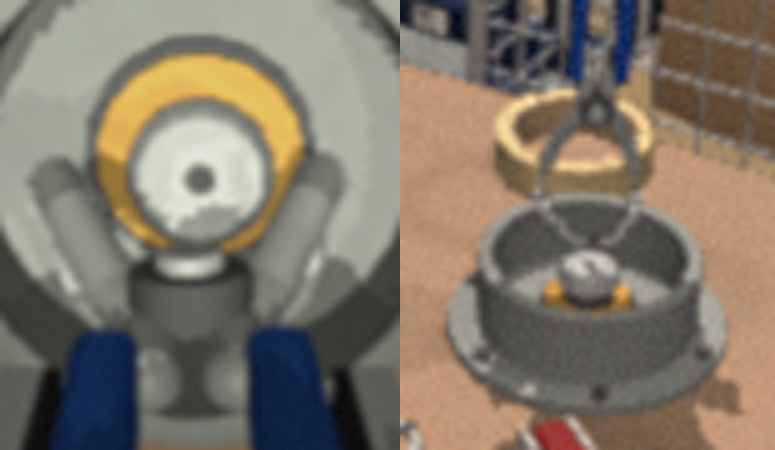

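Run:
```python
from h import *
st=get_state()
M=R.from_quat(np.array(st["ee_rot"])[[1,2,3,0]]).as_matrix()
w=lambda x,y:(215+(x+.5)/5-.5,150+(y+.5)/5-.5)
s=lambda x,y:(250+(x-400+.5)/5-.5,170+(y+.5)/5-.5)
rz=.080
tool=lambda P:(M.T@(P-st["position"])*1000).round(1)
for n,p,z in [("axle top",(199,180),.042),("washer",(201,150),.022),("tipL",(52,170),rz+.003),("tipR",(323,165),rz+.003),("pivot",(190,265),rz+.06)]:
    P=onz("wrist",w(*p),z,st);print("w",n,P.round(4),tool(P))
for n,p,z in [("axle top",(588,264),.042),("ringL",(540,193),rz),("ringR",(637,190),rz),("loop",(590,241),rz)]:
    P=onz("scene",s(*p),z);print("s",n,P.round(4),tool(P))
save("c11b",np.load("s11.npy")[170:240,255:320],11)
```

```text
w axle top [ 0.5006 -0.1445  0.042 ] [ -4.8   1.4 135.6]
w washer [ 0.5025 -0.1439  0.022 ] [ -2.8   1.8 155.6]
w tipL [ 0.4979 -0.1147  0.083 ] [  7.8 -25.8  94.5]
w tipR [ 0.5235 -0.1574  0.083 ] [ 8.8 24.1 94.6]
w pivot [ 0.511  -0.1367  0.14  ] [ 8.2 -0.1 37.6]
s axle top [ 0.5012 -0.1389  0.042 ] [ -1.4  -3.1 135.6]
s ringL [ 0.4965 -0.1107  0.08  ] [  8.5 -29.9  97.5]
s ringR [ 0.5267 -0.1528  0.08  ] [13.8 21.6 97.6]
s loop [ 0.4708 -0.1544  0.08  ] [-35.5  -4.8  97.5]
```

View pics/c11b.png

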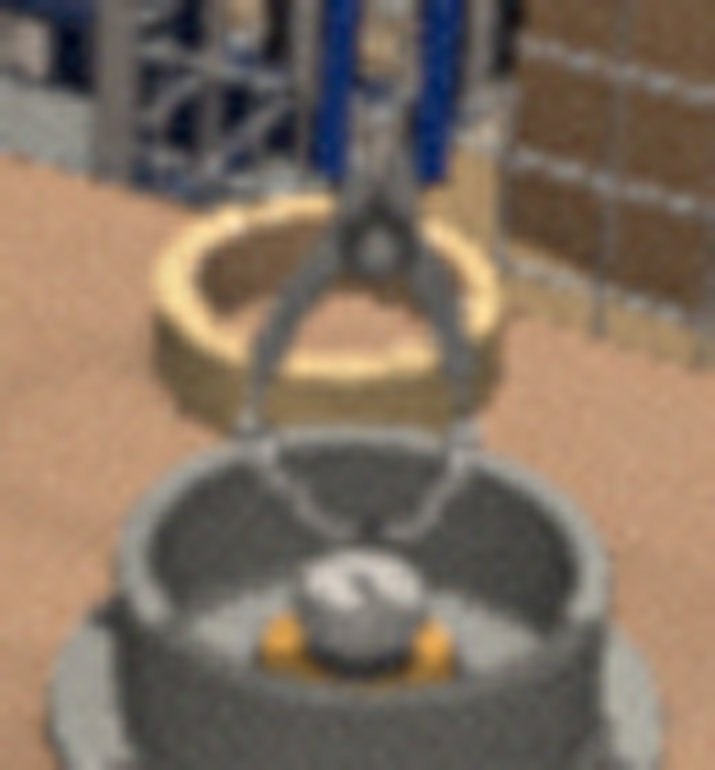

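Request:
drive_tool(
  targets=[0, 0, -5, 0, 0, 0, 0, 0, 0, -10, 0, 0, 0, 0, 0, 0, -10, 0, 0, 0, 0, 0, 0, -10, 0, 0, 0, 0, 0, 0, -10, 0, 0, 0, 0, 0, 0, -10, 0, 0, 0, 0, 0, 0, -10, 0, 0, 0, 0, 0, 0, -10, 0, 0, 0, 0, 0, 0, -10, 0, 0, 0, 0, 0, 0, -5, 0, 0, 0, 0, 0, 0, 0, 0, 0, 0, 0, 0, 0, 0, 0, 0, 0, 0],
)

```text
clock: 19.58
position: [0.5035, -0.1411, 0.1774]
ee_rot: [0.0, 0.502, 0.865, 0.0]
contact_force: [-0.3, 0.4, -1.7]
width: 0.0308
```

Run:
```python
from h import *
go(.498-.003,-.144+.0052,.172,30)
st=get_state(); a=get_image("wrist"); b=get_image("scene"); np.save("w12.npy",a); np.save("s12.npy",b)
A=cv2.resize(a[150:240,215:295],None,fx=5,fy=5,interpolation=cv2.INTER_CUBIC)
save("c12",A)
save("c12b",b[140:240,245:330],8)
```

```text
t 19.57 pos [ 0.5035 -0.1411  0.1774] tool y yaw 29.7 tilt [ 0.03 -0.01] F [-0.3  0.4 -1.7] w 0.0308 q [-0.41  0.24  1.7   0.    1.2  -0.92]
shift mm (current axes) [ 6.3 -6.3  5.3] turn z deg -0.3
```

View pics/c12.png

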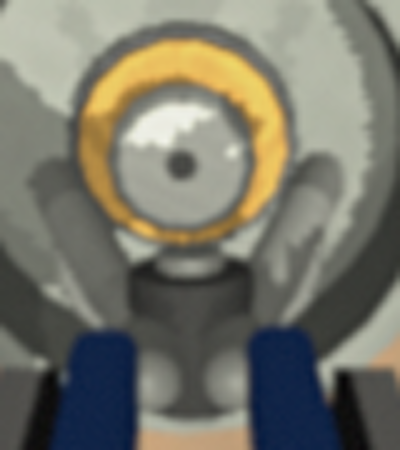

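View pics/c12b.png

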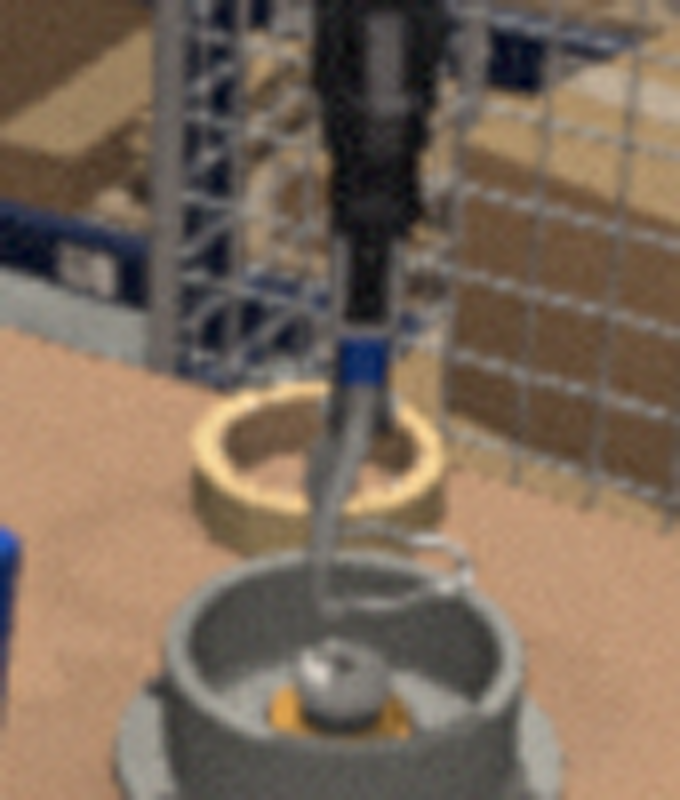

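Run:
```python
from h import *
st=get_state()
M=R.from_quat(np.array(st["ee_rot"])[[1,2,3,0]]).as_matrix()
w=lambda x,y:(215+(x+.5)/5-.5,150+(y+.5)/5-.5)
s=lambda x,y:(245+(x+.5)/8-.5,140+(y+.5)/8-.5)
rz=.080
tool=lambda P:(M.T@(P-st["position"])*1000).round(1)
for n,p,z in [("axle top",(181,165),.042),("washer",(184,138),.022),("tipL",(52,172),rz+.003),("tipR",(323,165),rz+.003),("pivot",(190,265),rz+.06)]:
    P=onz("wrist",w(*p),z,st);print("w",n,P.round(4),tool(P))
for n,p,z in [("axle top",(344,660),.042),("legtip",(325,608),rz),("loop far right",(468,575),rz),("handle low",(362,380),rz+.076)]:
    P=onz("scene",s(*p),z);print("s",n,P.round(4),tool(P))
# projections with offsets
f=lambda P:((proj("scene",P)-[245,140]+.5)*8-.5).round(0).tolist()
X=M[:,0];tc=st["position"].copy()
print("TCP",f([tc]), "ring nominal -5.5:",f([np.r_[(tc-.0055*X)[:2],rz]]),"loop",f([np.r_[(tc-.0395*X)[:2],rz]]),"handle",f([np.r_[(tc+.0005*X)[:2],rz+.076]]),"front",f([np.r_[(tc+.0165*X)[:2],rz]]))
```

```text
w axle top [ 0.5005 -0.1442  0.042 ] [ -1.1  -4.1 135.2]
w washer [ 0.5002 -0.1427  0.022 ] [  0.3  -3.7 155.2]
w tipL [ 0.476 -0.148  0.083] [  7.7 -27.3  94.2]
w tipR [ 0.5185 -0.1222  0.083 ] [ 9.  22.4 94.2]
w pivot [ 0.4978 -0.1346  0.14  ] [ 8.5 -1.7 37.2]
s axle top [ 0.5031 -0.139   0.042 ] [  2.1   0.8 135.2]
s legtip [ 0.4765 -0.1443  0.08  ] [ 10.6 -25.   97.2]
s loop far right [ 0.5186 -0.1746  0.08  ] [-36.5  -3.5  97.2]
s handle low [ 0.4943 -0.1442  0.156 ] [ 1.9 -9.5 21.2]
TCP [[370.0, 306.0]] ring nominal -5.5: [[372.0, 567.0]] loop [[476.0, 569.0]] handle [[365.0, 365.0]] front [[305.0, 565.0]]
```

Run:
```python
from h import *
a=calibration("wrist");b=calibration("wrist")
print(np.array(a["hand_eye"]).round(4).tolist(),np.abs(np.array(a["hand_eye"])-np.array(b["hand_eye"])).max(), a["distortion"])
for i in range(3):
    s=get_state();print(s["position"],s["ee_rot"])
w=lambda x,y:(215+(x+.5)/5-.5,150+(y+.5)/5-.5)
M=R.from_quat(np.array(s["ee_rot"])[[1,2,3,0]]).as_matrix();print(M.round(4))
o,d=ray("wrist",w(190,265),s); print(M.T@(o-s["position"]),M.T@d)
```

```text
[[0.0002, -0.963, -0.2695, 0.0675], [1.0, 0.0005, -0.001, -0.0006], [0.0011, -0.2695, 0.963, -0.1427], [0.0, 0.0, 0.0, 1.0]] 0.0 [0.01768715 0.         0.         0.         0.        ]
[ 0.50346754 -0.14116325  0.17723645] [1.57026273e-04 5.02122895e-01 8.64796259e-01 6.81762806e-05]
[ 0.50346754 -0.14116325  0.17723645] [1.57026273e-04 5.02122895e-01 8.64796259e-01 6.81762806e-05]
[ 0.50346754 -0.14116325  0.17723645] [1.57026273e-04 5.02122895e-01 8.64796259e-01 6.81762806e-05]
[[-4.957e-01  8.685e-01  3.000e-04]
 [ 8.685e-01  4.957e-01 -0.000e+00]
 [-2.000e-04  3.000e-04 -1.000e+00]]
[ 0.06754719 -0.00061961 -0.14268435] [-0.31234521 -0.00549436  0.95100678]
```

Request:
drive_tool(
  targets=[0, 0, 0, 3, -0.7, 0, 0, 0, 0, 0, 2.5, -0.8, 6, 0, 0, 0, 0, 0, 0, 8, 0, 0, 0, 0, 0, 0, 5, 0, 0, 0, 0, 0, 0, 1, 0, 0, 0, 0, 0, 0, 0, 0, 0, 0, 0, 0, 0, 0, 0],
)

```text
clock: 20.55
position: [0.4996, -0.1373, 0.1573]
ee_rot: [0.0, 0.502, 0.865, 0.0]
contact_force: [0.1, 0.1, -1.5]
width: 0.0309
```

Run:
```python
from h import *
go(.498,-.144,.124,30)
st=get_state(); a=get_image("wrist"); b=get_image("scene"); b2=get_image("scene"); b=((b.astype(float)+b2)/2).astype(np.uint8); np.save("w13.npy",a); np.save("s13.npy",b)
save("c13",a[150:240,215:295],6)
save("c13b",b[190:245,255:315],12)
```

```text
t 20.55 pos [ 0.4996 -0.1373  0.1573] tool y yaw 29.75 tilt [ 0.03 -0.01] F [ 0.1  0.1 -1.5] w 0.0309 q [-0.4   0.24  1.74  0.    1.15 -0.92]
shift mm (current axes) [-5.  -4.7 33.3] turn z deg -0.2
```

View pics/c13.png

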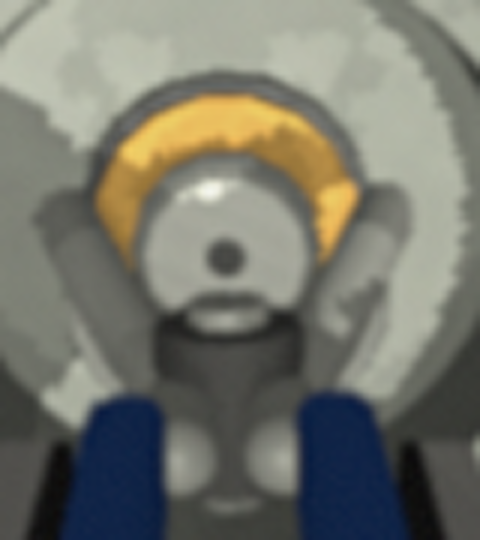

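View pics/c13b.png

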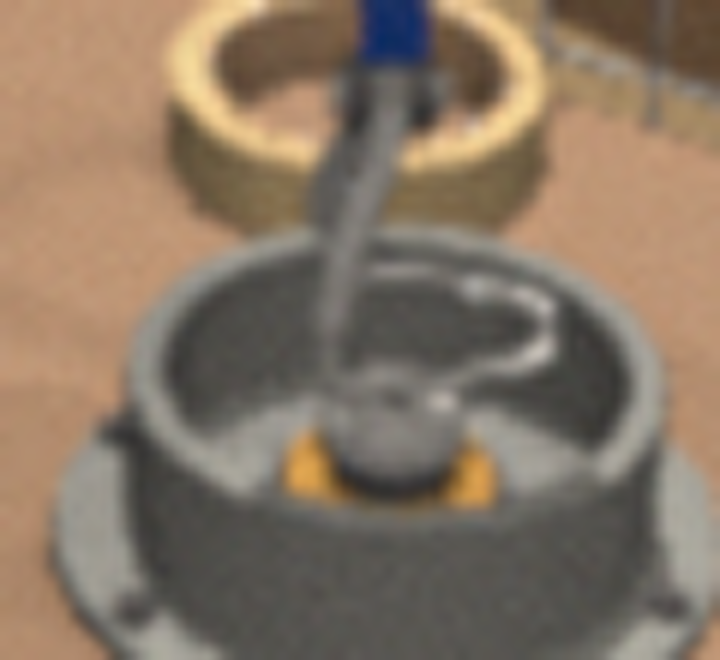

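Run:
```python
from h import *
st=get_state()
M=R.from_quat(np.array(st["ee_rot"])[[1,2,3,0]]).as_matrix()
w=lambda x,y:(215+(x+.5)/6-.5,150+(y+.5)/6-.5)
s=lambda x,y:(255+(x+.5)/12-.5,190+(y+.5)/12-.5)
rz=.060
tool=lambda P:(M.T@(P-st["position"])*1000).round(1)
for n,p,z in [("axle top",(226,258),.042),("washerL",(95,200),.022),("washerR",(357,200),.022),("tipL",(62,205),rz+.003),("tipR",(388,200),rz+.003),("tipL",(62,205),rz+.013),("tipR",(388,200),rz+.013)]:
    P=onz("wrist",w(*p),z,st);print("w",n,tool(P))
for n,p,z in [("axleL",(322,425),.037),("axleR",(465,425),.037),("washL",(285,470),.022),("washR",(497,470),.022),("rimL",(131,390),.05),("rimR",(662,390),.05),("legtip outer",(320,365),rz),("loop outer",(556,330),rz),("loop mid",(548,330),rz)]:
    P=onz("scene",s(*p),z);print("s",n,tool(P))
save("c13c",np.load("s13.npy")[200:232,275:307],20)
```

```text
w axle top [ -6.5  -2.5 115.3]
w washerL [ -1.5 -26.1 135.3]
w washerR [ -1.4  20.9 135.3]
w tipL [  7.9 -27.4  94.3]
w tipR [ 8.7 22.5 94.3]
w tipL [ 10.4 -26.3  84.3]
w tipR [11.2 21.5 84.3]
s axleL [ 13.1  -4.8 120.3]
s axleR [-18.7  -3.3 120.3]
s washL [ 20.8  -1.4 135.3]
s washR [-26.8   0.8 135.3]
s rimL [ 55.7 -11.8 107.3]
s rimR [-61.2  -6.5 107.3]
s legtip outer [ 14.6 -14.8  97.3]
s loop outer [-37.7   1.2  97.3]
s loop mid [-35.9   1.2  97.3]
```

View pics/c13c.png

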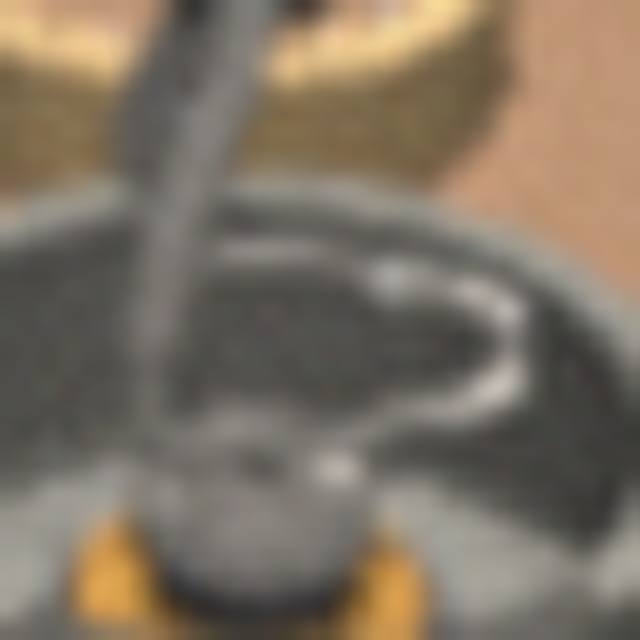

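Request:
drive_tool(
  targets=[0, 0, 0, 0.7, 0, 3, 0, 0, 0, 0, 0, 0, 5, 0, 0, 0, 0, 0, 0, 4, 0, 0, 0, 0, 0, 0, 0, 0, 0, 0, 0, 0, 0, 0, 0],
)

```text
clock: 21.32
position: [0.499, -0.1366, 0.1451]
ee_rot: [0.0, 0.502, 0.865, 0.0]
contact_force: [0.0, 0.7, -2.4]
width: 0.0309
```

Run:
```python
from h import *
go(.498,-.144,.124,30)
st=get_state(); a=get_image("wrist"); b=get_image("scene"); np.save("w14.npy",a); np.save("s14.npy",b)
A=cv2.resize(a[170:240,220:290],None,fx=6,fy=6,interpolation=cv2.INTER_CUBIC)
B=cv2.resize(b[195:237,268:308],None,fx=10,fy=10,interpolation=cv2.INTER_CUBIC)
save("c14",np.hstack([A[:420],B[:420,:380]]))
```

```text
t 21.32 pos [ 0.499  -0.1366  0.1451] tool y yaw 29.75 tilt [0. 0.] F [ 0.   0.7 -2.4] w 0.0309 q [-0.4   0.26  1.76  0.    1.12 -0.92]
shift mm (current axes) [-5.9 -4.6 21.1] turn z deg -0.2
```

View pics/c14.png

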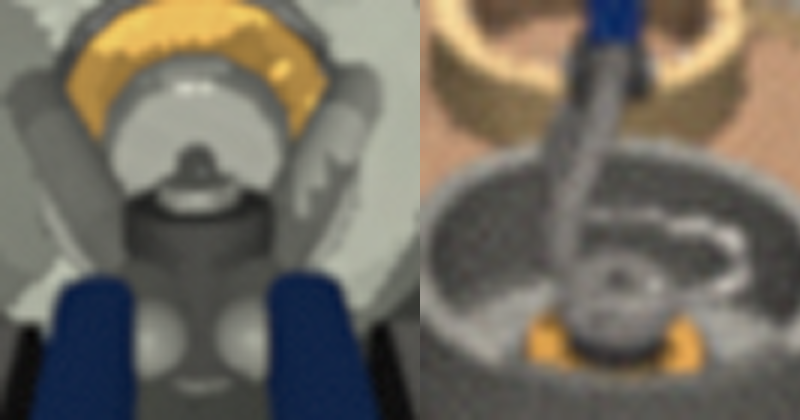

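Run:
```python
from h import *
b=np.mean([get_image("scene").astype(float) for _ in range(16)],0); np.save("s14m.npy",b)
c=b[200:236,266:312]; c=np.clip((c-20)*1.3,0,255).astype(np.uint8)
save("c14m",c,16)
f=lambda P:((proj("scene",P)-[266,200]+.5)*16-.5).round(0).tolist()
st=get_state();M=R.from_quat(np.array(st["ee_rot"])[[1,2,3,0]]).as_matrix();X,Y=M[:,0],M[:,1]
o=st["position"]-[0,0,.0975]
P=lambda x,y:o+X*(x-5.9)/1000+Y*y/1000
print(f([P(-32,0),P(0,0),P(20,-25),P(20,25),P(0,-22),P(0,22),P(-15,-20),P(-15,20)]),"axle",f([[.4995,-.1443,.042],[.4995,-.1443,.027]]))
```

```text
[[558.0, 346.0], [365.0, 341.0], [247.0, 425.0], [243.0, 254.0], [369.0, 418.0], [361.0, 267.0], [461.0, 413.0], [450.0, 276.0]] axle [[370.0, 381.0], [366.0, 454.0]]
```

View pics/c14m.png

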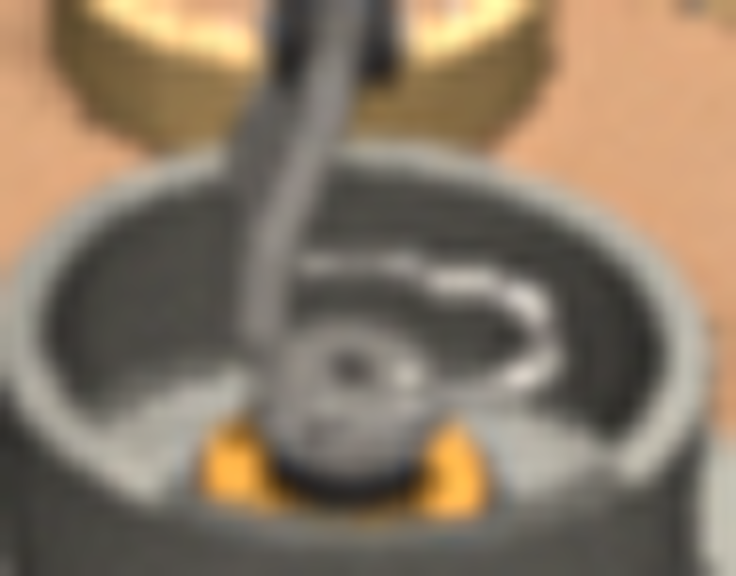

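Request:
drive_tool(
  targets=[0, 0, 0, 0.8, 0.4, 0, 0, 0, 0, 0, 0, 0, 2.5, 0, 0, 0, 0, 0, 0, 2.5, 0, 0, 0, 0, 0, 0, 2.5, 0, 0, 0, 0, 0, 0, 2.5, 0, 0, 0, 0, 0, 0, 0, 0, 0, 0, 0, 0, 0, 0, 0],
)

```text
clock: 23.1
position: [0.499, -0.1357, 0.1351]
ee_rot: [0.0, 0.502, 0.865, 0.0]
contact_force: [-0.4, -0.4, -2.8]
width: 0.0311
```

Run:
```python
from h import *
go(.498,-.144,.124,30)
b=np.mean([get_image("scene").astype(float) for _ in range(12)],0); np.save("s15m.npy",b)
c=b[200:236,266:312]; c=np.clip((c-20)*1.3,0,255).astype(np.uint8)
save("c15m",c,16)
st=get_state();a=np.mean([get_image("wrist").astype(float) for _ in range(6)],0);np.save("w15m.npy",a)
save("c15w",a[170:240,220:290].astype(np.uint8),8)
print(get_state()["contact_force"].round(2))
```

```text
t 23.1 pos [ 0.499  -0.1357  0.1351] tool y yaw 29.76 tilt [0.01 0.  ] F [-0.4 -0.4 -2.8] w 0.0311 q [-0.4   0.26  1.78  0.    1.1  -0.92]
shift mm (current axes) [-6.7 -5.  11.1] turn z deg -0.2
[ 0.11 -0.18 -0.95]
```

View pics/c15m.png

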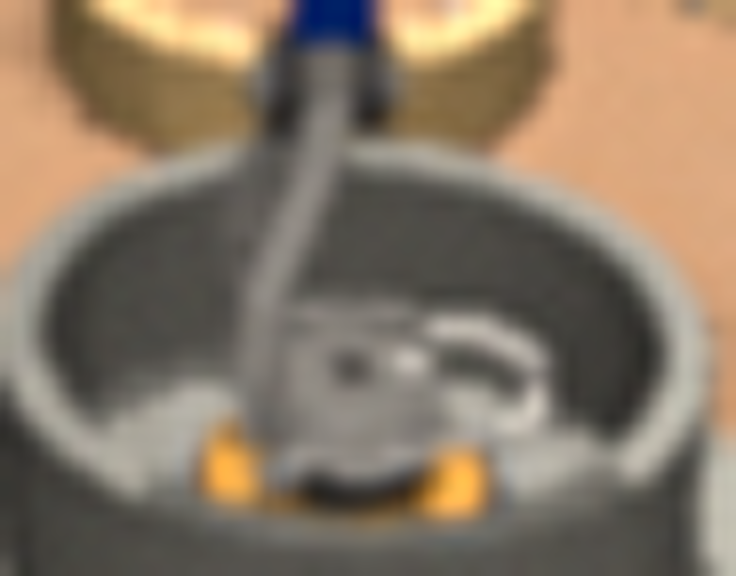

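View pics/c15w.png

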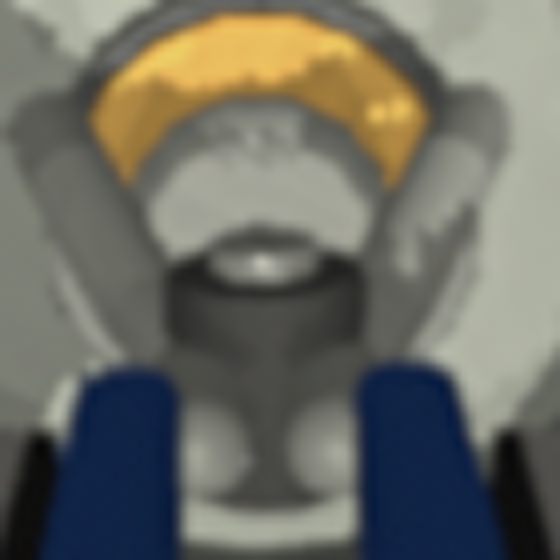

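Run:
```python
from h import *
for n in("s14m","s15m"):
    b=np.load(n+".npy").mean(2)
    print(n)
    for r in range(212,234): print(r,((r-200+.5)*16-.5).__int__(),b[r,280:298].round(0).astype(int).tolist())
b=np.load("s15m.npy"); c=b[212:236,274:304]; c=np.clip((c-40)*1.9,0,255).astype(np.uint8); save("c15z",c,25)
```

```text
s14m
212 199 [78, 89, 98, 121, 126, 107, 80, 75, 76, 78, 77, 78, 77, 77, 77, 81, 86, 98]
213 215 [76, 90, 111, 126, 120, 93, 77, 78, 79, 78, 77, 77, 78, 77, 75, 76, 75, 75]
214 231 [78, 96, 120, 128, 110, 83, 75, 77, 79, 78, 77, 77, 76, 75, 76, 76, 74, 74]
215 247 [80, 98, 122, 124, 107, 95, 92, 91, 92, 93, 95, 97, 85, 75, 74, 73, 74, 73]
216 263 [82, 103, 119, 117, 110, 123, 121, 111, 110, 112, 126, 130, 114, 107, 107, 106, 102, 83]
217 279 [82, 105, 118, 111, 92, 94, 91, 90, 89, 88, 95, 104, 120, 152, 161, 161, 152, 124]
218 295 [83, 107, 118, 108, 82, 75, 76, 77, 76, 75, 76, 76, 90, 111, 118, 118, 123, 143]
219 311 [85, 110, 120, 107, 81, 80, 85, 85, 85, 82, 79, 73, 72, 78, 80, 78, 81, 99]
220 327 [88, 109, 118, 109, 96, 103, 111, 112, 111, 103, 95, 85, 77, 75, 74, 74, 73, 70]
221 343 [85, 98, 107, 110, 118, 123, 123, 119, 121, 124, 120, 109, 90, 78, 78, 77, 72, 67]
222 359 [101, 96, 100, 111, 125, 127, 113, 92, 97, 118, 131, 135, 113, 90, 84, 84, 80, 94]
223 375 [136, 122, 109, 115, 126, 126, 116, 92, 91, 114, 139, 161, 131, 105, 100, 105, 116, 145]
224 391 [152, 127, 113, 117, 1
[... 2240 characters left out ...]
125, 122, 117, 112, 117, 137, 152, 152, 167]
227 439 [116, 109, 97, 99, 112, 121, 123, 124, 122, 122, 125, 120, 120, 130, 141, 144, 137, 144]
228 455 [141, 126, 110, 115, 132, 129, 126, 127, 125, 128, 136, 133, 126, 134, 144, 136, 119, 143]
229 471 [151, 137, 118, 116, 115, 94, 98, 118, 121, 118, 108, 92, 92, 118, 152, 148, 121, 143]
230 487 [147, 137, 110, 98, 81, 56, 56, 69, 72, 70, 62, 59, 84, 124, 157, 151, 114, 120]
231 503 [124, 117, 99, 94, 80, 64, 58, 56, 58, 61, 67, 75, 106, 142, 155, 140, 105, 103]
232 519 [104, 107, 104, 105, 103, 98, 93, 93, 92, 97, 99, 98, 104, 118, 122, 114, 102, 103]
233 535 [90, 97, 99, 105, 106, 106, 105, 105, 105, 106, 104, 103, 101, 102, 104, 102, 101, 97]
```

View pics/c15z.png

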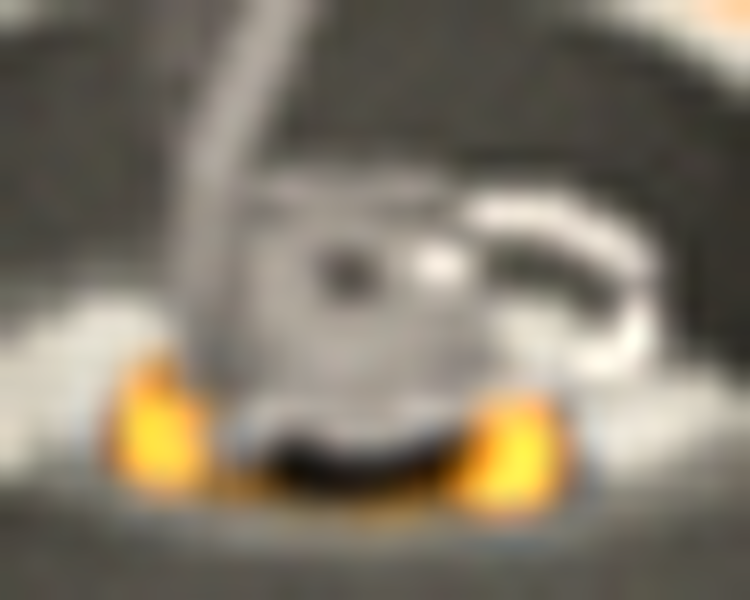

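Request:
drive_tool(
  targets=[0, 0, 0, 0, -0.2, 2.5, 0, 0, 0, 0, 0, 0, 2.5, 0, 0, 0, 0, 0, 0, 2.5, 0, 0, 0, 0, 0, 0, 2, 0, 0, 0, 0, 0, 0, 0.9, 0, 0, 0, 0, 0, 0, 0, 0, 0, 0, 0, 0, 0, 0, 0],
)

```text
clock: 24.88
position: [0.4988, -0.1358, 0.1248]
ee_rot: [0.0, 0.502, 0.865, 0.0]
contact_force: [-0.2, 0.3, -2.1]
width: 0.031
```

Run:
```python
from h import *
go(.498,-.144,.1245,30)
F=[];bs=[]
for _ in range(14): bs.append(get_image("scene").astype(float)); s=get_state();F.append(np.r_[s["contact_force"],s["position"]])
print(np.mean(F,0).round(4))
b=np.mean(bs,0); np.save("s16m.npy",b)
c=b[212:236,274:304]; c=np.clip((c-40)*1.9,0,255).astype(np.uint8); save("c16z",c,25)
save("s16",bs[-1].astype(np.uint8),1.5)
a=np.mean([get_image("wrist").astype(float) for _ in range(6)],0)
save("c16w",a[150:240,215:295].astype(np.uint8),7)
save("t16",get_image("top"),1.5)
b=b.mean(2)
for r in range(214,234): print(r,b[r,280:302].round(0).astype(int).tolist())
```

```text
t 24.88 pos [ 0.4988 -0.1358  0.1248] tool y yaw 29.76 tilt [0.01 0.  ] F [-0.2  0.3 -2.1] w 0.031 q [-0.4   0.27  1.79  0.    1.07 -0.92]
shift mm (current axes) [-6.7 -4.8  0.3] turn z deg -0.2
[-0.1354  0.0317 -1.8293  0.4988 -0.1358  0.1247]
214 [91, 93, 88, 88, 114, 125, 112, 84, 76, 79, 81, 78, 78, 78, 78, 77, 77, 74, 73, 71, 77, 94]
215 [90, 91, 89, 101, 122, 122, 100, 81, 79, 78, 80, 79, 78, 78, 78, 78, 77, 75, 74, 72, 70, 70]
216 [91, 93, 92, 114, 128, 116, 88, 79, 79, 80, 80, 79, 78, 80, 79, 78, 77, 76, 74, 73, 72, 70]
217 [95, 93, 100, 121, 125, 107, 83, 79, 80, 79, 80, 79, 78, 78, 77, 78, 76, 77, 74, 73, 72, 71]
218 [95, 93, 111, 125, 118, 92, 78, 78, 77, 78, 77, 77, 77, 78, 77, 77, 76, 76, 73, 72, 72, 72]
219 [94, 99, 118, 126, 109, 87, 83, 87, 86, 82, 78, 75, 76, 77, 78, 78, 76, 75, 74, 73, 72, 71]
220 [99, 117, 126, 121, 105, 103, 111, 114, 110, 111, 113, 90, 76, 74, 76, 76, 76, 76, 74, 72, 69, 70]
221 [89, 115, 126, 116, 109, 121, 123, 120, 120, 139, 163, 140, 105, 81, 76, 75, 74, 71, 72, 71, 72, 70]
222 [92, 111, 121, 113, 114, 123, 113, 93, 96, 126, 155, 169, 147, 1
[... 547 characters left out ...]
2, 111, 133, 158, 161, 153, 144, 131, 146, 135, 137]
228 [116, 101, 81, 74, 92, 104, 108, 112, 111, 106, 105, 96, 104, 143, 160, 154, 138, 152, 164, 178, 150, 146]
229 [127, 107, 71, 50, 59, 70, 79, 88, 88, 81, 73, 61, 80, 132, 161, 156, 141, 167, 183, 175, 154, 141]
230 [127, 112, 80, 61, 58, 63, 63, 57, 58, 55, 58, 70, 98, 140, 158, 153, 142, 145, 139, 138, 132, 115]
231 [117, 108, 95, 88, 96, 102, 90, 77, 75, 78, 87, 111, 123, 127, 128, 122, 110, 111, 105, 108, 108, 103]
232 [107, 106, 104, 106, 108, 108, 107, 110, 116, 115, 109, 110, 110, 106, 107, 106, 101, 102, 102, 101, 100, 92]
233 [90, 95, 101, 104, 105, 105, 106, 109, 111, 110, 106, 103, 102, 102, 103, 102, 102, 98, 92, 88, 85, 83]
```

View pics/c16z.png

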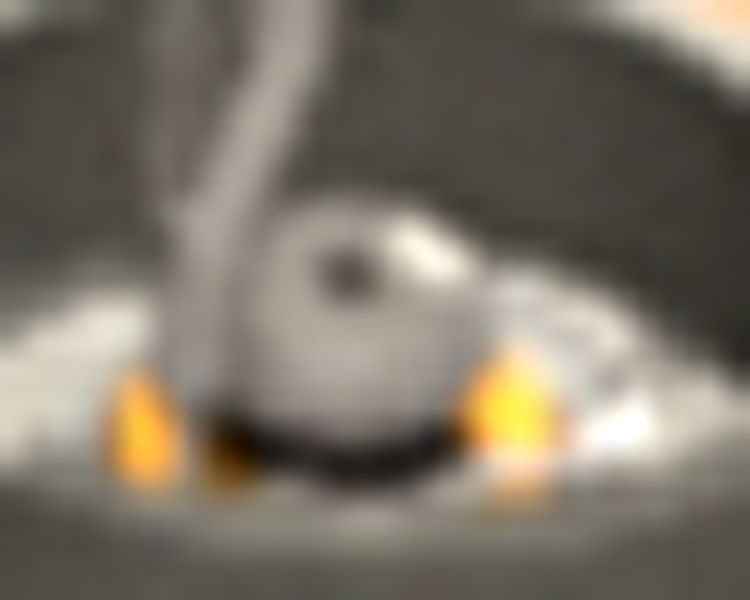

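View pics/c16w.png

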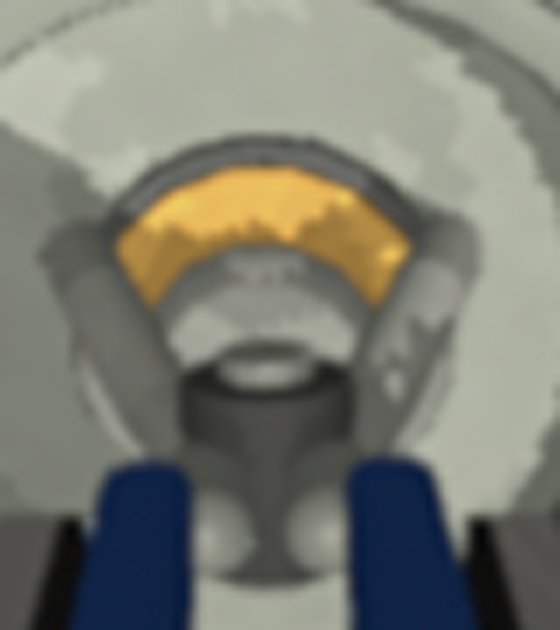

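View pics/s16.png

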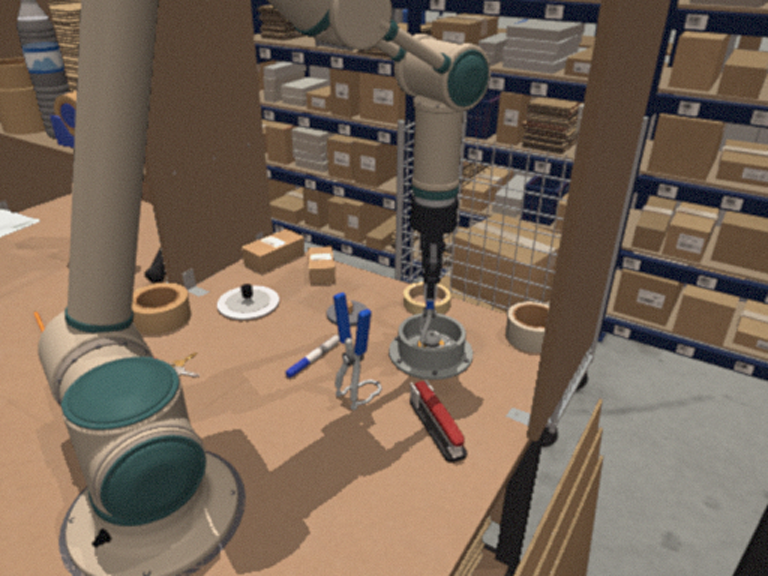

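Run:
```python
from rig import *
s=get_state();print(s["clock"],s["position"],s["contact_force"],s["width"])
print(sign_off())
```

```text
25.925 [ 0.49875914 -0.13574797  0.12468062] [ 0.06944008  0.31970832 -2.0065006 ] 0.03079688724055357
the job is handed in; nothing more can be done
None
```

I set the dust cover flat and knob up on the clear bench at about (0.45, 0.25). Then I took the smaller pliers off the stand, squeezed them fully and lowered the spread ring over the axle to the groove. I handed the job in at 25.9 s, still holding them squeezed with 28 N; no verdict was given.

Last checks:
- **Squeeze:** the jaws were 31 mm apart, which matches the fully squeezed handles.
- **Contact:** the wrist read only the pliers' weight, about −1.8 N vertically and under 0.5 N sideways, so there was no sign of the ring touching the hub.
- **Centring:** the scene and wrist views put the ring within about 1 mm of the axle's line.
- **Height:** the ring's centre came out near 27 mm, from the tool height and an assumed grip offset of about 97.5 mm. The scene view agreed.
- **Other things:** in the last scene picture the cover lay flat and the bystanders looked unmoved. I checked this by eye only.

The cameras disagreed with each other by 2–4 mm in absolute position. I therefore aligned the ring using positions relative to the axle within the same picture.

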